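# Pack rectifier heat sinks in the transit tray and clamp the cover

## Robot

A 6-joint arm with a two-finger parallel gripper is mounted at the origin on the work surface. World frame = base frame: x ahead of the robot, y to its left, z up, the work surface at z = 0. Lengths are in mm, angles in rad, forces in N, time in s.
With the tool pointing down it reaches from about 350 to 775 mm from the base axis. Payload 7.3 kg.
Tool frame: the origin (TCP) lies at the very end of the fingers, on their centre line; the grasp point (between the pads) lies grip_point_offset behind it (grip_point_offset is the distance from the TCP to the grasp point, in mm); x points along the fingers, z is the direction in which the jaws open and shut, and the axes are right-handed (so a half turn about x gives the same grasp; the last joint's range is limited). The gripper opens to 92 mm and grips with 3 to 60 N. Pads are 19 mm wide; open, the fingers measure 130 mm over their backs; the gripper's body (75 mm by 190 mm) begins 47 mm behind the grasp point.
Start: joints at [-1.345, 0.342, 1.524, -0, 1.275, -0.146], TCP at [190.752, -489.141, 226.741] pointing down, gripper open.
Joint ranges: [-2.53, 2.53], [-0.77, 2.02], [0.04, 2.7], [-1, 4.14], [0.28, 2.66], [-3.11, 3.11]. Speed limits (rad/s): [2.57, 2.57, 3.14, 3.14, 3.14, 3.14].

## Interface

Orientations are given as [roll, pitch, yaw] about the fixed x, y, z axes, in that order (R = Rz(yaw) Ry(pitch) Rx(roll)).
In Python, from plant import * gives the robot as it stands.
- The arm moves only by the tool send_rows, never from a script. Its argument "series" is text: rows parted by semicolons, each of 5 numbers parted by spaces: the gripper's target within -1 to 1 (fully open at 1, half-way at 0, shut at -1), then the shift along the tool's x, y, z in units of 30 mm (1.0 is 30 mm), then the turn about the tool's x in units of 5 degrees (1.0 is 5 degrees). A call has 1 to 8 rows; each row is the pose to reach, as a shift and turn from the pose commanded when the call began, along the tool's axes at that moment; what a row does not reach only later rows make up. A row lasts 1/8 s, in which the tool goes at most 62.5 mm and 10.7 degrees, less where a joint would pass 70% of its speed; a pose out of reach is approached as far as the arm can. A call with a gripper value outside its range is refused whole. The fingers move at their own pace and stop on an object; the grip force is fixed at half the most. Time passes only in rows, so rows that repeat a pose let the fingers close. It gives the time, the measured TCP pose, the force and the opening at its end, in the units of the state.
- get_obs(): the state, without advancing time (a new reading comes with each control period).
- capture(name): name is "scene" or "top" or "wrist"; returns a dict with "pixels" (384x512x3 uint8, red, green, blue), "mtx" (3x3 intrinsics, pixels), "R" (3x3) and "t" (3): a world point X has camera coordinates R X + t. Camera axes: x right, y down, z forward; pixel columns grow to the right and rows downward; lengths in mm; the calibration is good to about 2 mm. A picture is of the moment at which its call begins. There is no depth.
- close_job(): hands the job in, once; it reports no verdict.
Trained networks look in a picture, given as the dict that the camera call returned (one of the last four; its "shot" number tells which), for a name from the list of things; names that differ only in an ending like _2 or _b are one class to them, and where a whole thing is asked for, a point or a joint stands for the part that bears it (a point fixed in the world has none). Each returns a list of dicts, best first, with "score" (0 to 1); they miss things now and then, are a little off and sometimes report something else, mostly with a low value. They report only what shows in the picture. A call takes as long as a camera call. They do not tell look-alikes from the thing itself.
- cut_out(picture, thing): "pixels" (384x512 bool, what is visible of it).
- place_of(picture, thing): "point" ([x, y, z] in mm, in world coordinates, good to about 4 mm: a listed point, or the origin of a listed thing).
The state is a dict: "time": time; "joint_positions": joint angles; "dq": joint speeds; "tau": joint torques, N m; "tool_pos": TCP position; "tcp_rot": TCP orientation; "contact_force": force on the tool from outside, world axes, zero at the start; "moment": the same for the moment, N m; "grip_width": finger opening in mm.
Only numpy, scipy, OpenCV 4.12 (cv2) and the standard library are available. Lean on these libraries where they do the work, as an engineer would, in place of code of your own. Each camera call takes 0.05 s, during which the arm holds its last target.

## Task

Make up this alternator repair kit in the packing jig on the counter. First set the empty tray on the jig and push it square and flush into the corner of the two fences; then lay every heat sink that is there flat in the tray, fin up and none on another; then put the cover on the tray, rib up and to the front, also square and flush against both fences; and last press the clamp down over it until it snaps shut. Leave the other goods on the counter where they are.

Things in the scene. Friction and masses are not known exactly. Their poses are not given: they have to be found in the camera images.
- jig: packing jig, fixed: grey base plate 140 (own x) x 275 (own y, -145 to 130) x 10 thick; origin mid-x on its underside, z up. Two aluminium fences 12 thick, tops 55 above the counter: far fence, inner face at own x=+55, and left fence, inner face at own y=+110 (from x=-55 to 55). At the right, x -1 to 41, y -142 to -90, clamp cheeks 85 high; clamp hinge axis along own x through (20,-105,75)
- corner (a point): where the fences' inner faces and the top of the base plate meet: own (55,110,10) of the jig, axes as the jig. The tray fully home has its origin 45 from the far fence, 85 from the left fence, on the plate: at jig (10,25,10). The cover fully home on the tray has its origin at jig (10,25,50)
- clamp (a joint): clamp angle, rad: 0 open (bar nearly upright, leaning 10 degrees out to the right), 1.75 shut (bar level, pointing to jig +y, its foot 1 mm over the cover). Bar 20 wide, 12 thick, 135 long from the hinge, rubber sleeve on the last 45. Pushed in an arc over and down, an over-centre spring resists (at most 6 N at the sleeve) up to 1.25 rad; beyond that it snaps shut and holds itself
- clamp_tip (a point): point on the outer (when shut: upper) face of the clamp bar's rubber sleeve (22 wide, 18 thick, 45 long), 120 from the hinge axis and 9 out from the bar's middle. Its axes turn with the bar: y along the bar away from the hinge, z out of the face to be pressed
- tray: aluminium open tray 90 (own x) x 170 (own y) x 40 high, floor 5 thick; front wall (-x) 10 thick, back wall (+x) 8, end walls 5. 0.35 kg. Origin: centre of the underside, z up. Handle it by pinching the front wall (middle at own x=-40). In the jig its back wall is against the far fence, its +y end against the left fence
- cover: flat dark steel cover 90 (own x) x 170 (own y) x 5 thick with an upright grip rib 10 thick (x) x 70 long (y) at own x=-25, centred in y, top 29 above the underside. 0.3 kg. Origin: centre of the underside, z up. It lies on the tray's walls, rib up and to the front (-x), +x edge against the far fence, +y end against the left fence
- sink0: aluminium heat sink; two to four of sink0..sink3 are present, all alike (None if absent). Flat base 54 (own x) x 30 (own y) x 8 high; one upright fin 46 long (x) x 10 thick (y) along its middle, top 30 above the underside. Copper dots on the base stand 2 high. 80 g. Origin: centre of the underside, z up; same after half a turn
- sink1: another heat sink like sink0, present or absent
- sink2: another heat sink like sink0, present or absent
- sink3: another heat sink like sink0, present or absent
- hexnut: plain round brass blank, 32 across x 12 high; not part of the job, leave it where it is. Origin: on its underside
- pulley: dark steel belt pulley lying flat, 56 across x 18 high; not part of the job, leave it where it is. Origin: on its underside
- driver: screwdriver lying on the counter, black handle; not part of the job, leave it where it is. Origin: under the tool, lying along own x
- carton: cardboard carton 80 x 60 x 50 high; not part of the job, leave it where it is. Origin: on its underside
- spray: white spray can, 54 across x 150 high; not part of the job, leave it where it is. Origin: on its underside
- grease: white jar, 70 across x 80 high; not part of the job, leave it where it is. Origin: on its underside
- bearing: steel bearing ring lying flat, 62 across x 17 high; not part of the job, leave it where it is. Origin: on its underside
Things that resemble listed ones, but are neither listed nor needed, are in the scene too. What is shaped like the sink1 but red is not meant.

How it is judged:
By the outcome, as a careful person would: the job done as asked, in the order asked, and still so for the second after the job is handed in, with the robot touching nothing.
Of sink0, sink1, sink2, sink3 only 2 to 4 are there at a start; the rules pass over those that are not, and their reading is None.
At some moment in a run one of sink0, sink1, sink2, sink3 may be knocked a few centimetres aside while the robot is not near it.
It also fails if it takes over 210 s, if anything falls off the work surface, if the arm or the gripper's body presses on something with over 40 N, if the wrist force passes 120 N, or if a joint passes its speed limit or range.

## Working session

There is one attempt and no reset: what is moved stays moved. The work goes in short steps, Python scripts to look and compute and a tool call to move; the robot and the scene stay as the last step left them, time stands still between calls to the robot, and variables do not carry over. Pictures are saved under pics/ and viewed, and the job is handed in when it is done.

Besides the shell and the picture viewer there is one more tool, called after "Emit:" as name(argument=value, ...) on one line, values as JSON. send_rows: Moves the arm, as the interface text tells. Its arguments: {"type":"object","properties":{"series":{"type":"string"}},"required":["series"]}

```bash
mkdir -p pics; ls; cat > h.py <<'E'
from plant import *
import numpy as np, cv2
def save(p,n,crop=None,s=1):
    im=cv2.cvtColor(p["pixels"],cv2.COLOR_RGB2BGR)
    if crop: x0,y0,x1,y1=crop; im=im[y0:y1,x0:x1]
    if s!=1: im=cv2.resize(im,None,fx=s,fy=s,interpolation=cv2.INTER_CUBIC)
    cv2.imwrite("pics/"+n+".png",im)
def ray(p,uv,z):
    K,R,t=map(np.array,(p["mtx"],p["R"],p["t"]))
    d=R.T@np.linalg.solve(K,[uv[0],uv[1],1.]); c=-R.T@t
    return c+d*(z-c[2])/d[2]
def proj(p,X):
    K,R,t=map(np.array,(p["mtx"],p["R"],p["t"]))
    q=K@(R@np.array(X,float)+t); return q[:2]/q[2]
E
python3 - <<'E'
from h import *
np.set_printoptions(precision=1,suppress=True)
print(get_obs())
for c in ("scene","top","wrist"):
    p=capture(c); save(p,c+"0",s=1.5)
    print(c,-np.array(p["R"]).T@p["t"])
    for n in ["jig","corner","clamp_tip","tray","cover","sink0","hexnut","pulley","driver","carton","spray","grease","bearing"]:
        r=place_of(p,n)
        print(n,[(np.round(q["point"]).tolist(),round(q["score"],2),np.round(proj(p,q["point"])).tolist()) for q in r[:6]])
E
```

```text
pics
{'time': 0.0, 'joint_positions': array([-1.3,  0.3,  1.5, -0. ,  1.3, -0.1]), 'dq': array([ 0., -0.,  0., -0., -0.,  0.]), 'tau': array([  0. , -43.1, -24.4,   0.1,   0.1,  -0. ]), 'tool_pos': array([ 190.7, -488.7,  226. ]), 'tcp_rot': array([3. , 1.6, 1.8]), 'contact_force': array([-0.9,  0.1,  0.8]), 'moment': array([0., 0., 0.]), 'grip_width': 91.57449789909504}
scene [ 981.8  817.3 1105.9]
jig [([394.0, -272.0, 1.0], 0.75, [255.0, 163.0]), ([597.0, -5.0, 0.0], 0.7, [239.0, 232.0])]
corner [([645.0, -135.0, 193.0], 0.18, [204.0, 168.0])]
clamp_tip [([645.0, -131.0, 192.0], 0.82, [205.0, 170.0])]
tray [([532.0, 310.0, -0.0], 0.6, [310.0, 299.0])]
cover [([517.0, -292.0, -1.0], 0.69, [223.0, 171.0])]
sink0 [([387.0, -69.0, 2.0], 0.71, [285.0, 196.0]), ([407.0, -182.0, -3.0], 0.7, [264.0, 179.0]), ([308.0, 166.0, 3.0], 0.67, [344.0, 234.0]), ([515.0, -293.0, -2.0], 0.65, [223.0, 171.0]), ([379.0, 270.0, 0.0], 0.62, [346.0, 267.0]), ([395.0, -272.0, -0.0], 0.59, [255.0, 163.0])]
hexnut [([393.0, 60.0, -4.0], 0.65, [303.0, 223.0])]
pulley [([387.0, -68.0, 3.0], 0.56, [285.0, 196.
[... 1091 characters left out ...]
.0, 112.0, 12.0], 0.44, [228.0, 157.0])]
pulley [([388.0, -68.0, 3.0], 0.57, [280.0, 225.0])]
driver [([520.0, 500.0, 1.0], 0.68, [122.0, 192.0])]
carton [([732.0, 276.0, -2.0], 0.57, [184.0, 132.0]), ([600.0, -5.0, 0.0], 0.22, [261.0, 166.0])]
spray [([756.0, -238.0, 2.0], 0.64, [324.0, 122.0]), ([699.0, -383.0, 5.0], 0.59, [365.0, 136.0])]
grease [([699.0, -380.0, 4.0], 0.94, [364.0, 136.0])]
bearing [([392.0, -274.0, -1.0], 0.5, [339.0, 222.0]), ([635.0, 113.0, 13.0], 0.37, [228.0, 157.0]), ([521.0, -294.0, -1.0], 0.28, [343.0, 186.0])]
wrist [ 261.4 -462.4  385.3]
jig []
corner []
clamp_tip []
tray []
cover []
sink0 []
hexnut []
pulley []
driver []
carton []
spray []
grease []
bearing []
```

View pics/scene0.png

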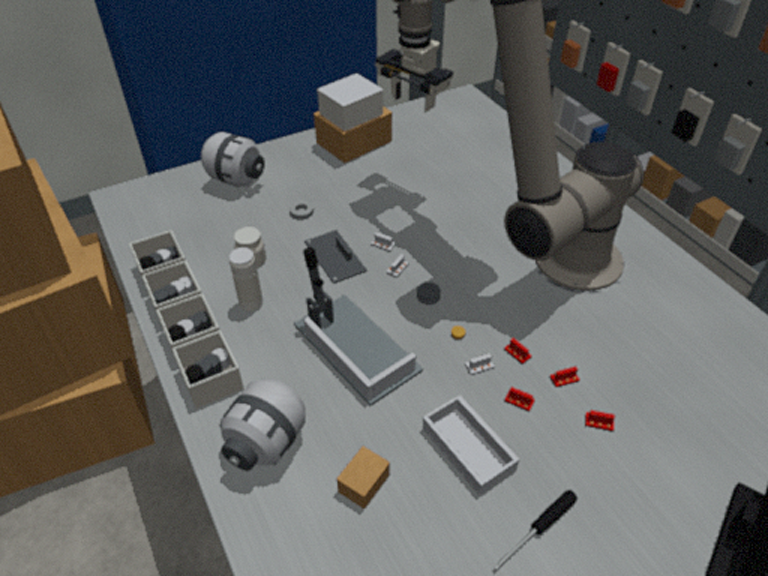

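View pics/top0.png

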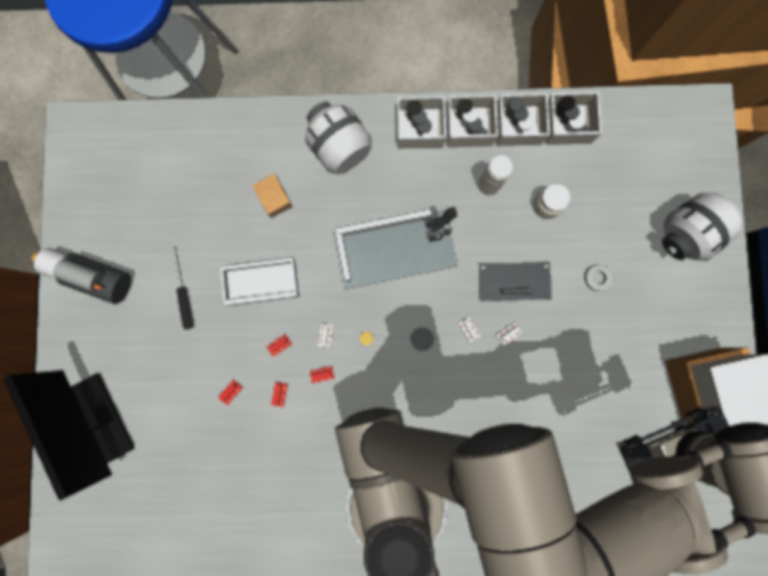

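View pics/wrist0.png

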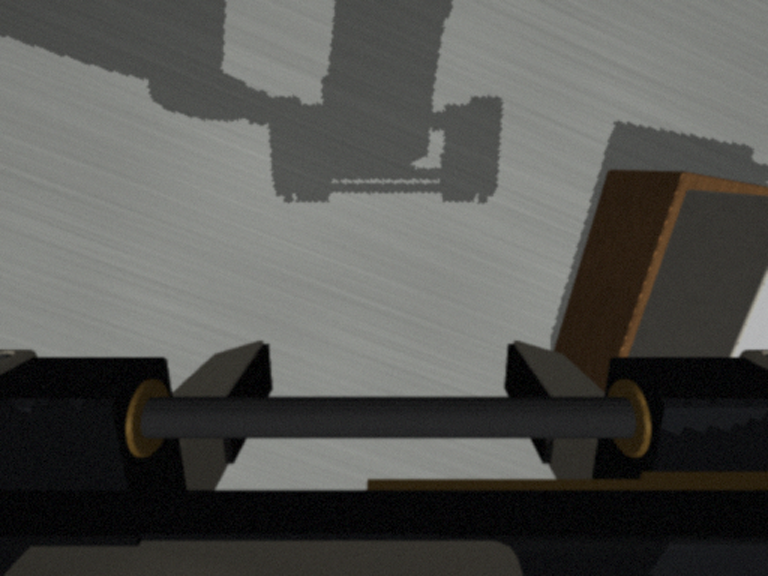

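```bash
python3 - <<'E'
from h import *
p=capture("top"); save(p,"topL",(110,200,290,290),4.4); save(p,"topJ",(160,110,360,250),4)
E
```

```text
(no output)
```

View pics/topL.png

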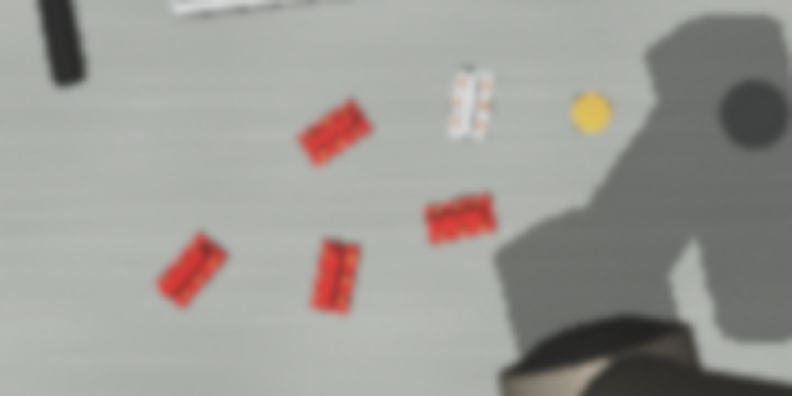

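View pics/topJ.png

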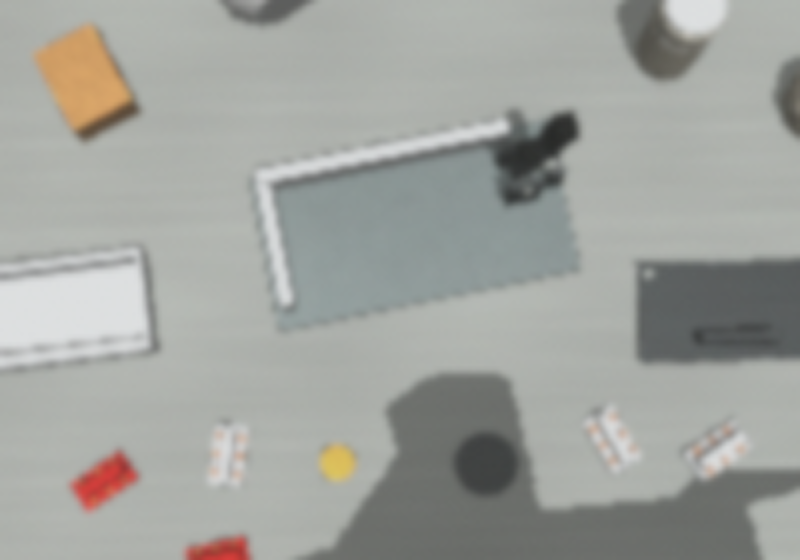

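Three white heat sinks show in top0: at (325,335), (469,329) and (509,333). The look-alikes are four red ones at (279,345), (231,391), (279,394) and (321,374). The tray is at (260,281), the cover at (514,281), the jig at (395,247), and the clamp stands open at (440,222). The arm may be hiding a fourth sink, so I'll check that later. Next come the tool axes and a closer look.

```bash
cat >> h.py <<'E'
from scipy.spatial.transform import Rotation as Ro
def tool(o=None):
    o=o or get_obs(); return np.array(o["tool_pos"]),Ro.from_euler("xyz",o["tcp_rot"]).as_matrix()
def plan(P,yaw,o=None):
    """P world TCP, yaw: direction (rad, world) of jaw axis mod pi; prints total shift in units"""
    p,M=tool(o); d=(M.T@(np.array(P)-p))/30
    z=M[:,2]; cur=np.arctan2(z[1],z[0]); e=(yaw-cur+np.pi/2)%np.pi-np.pi/2
    # turn about tool x (down) = -world yaw
    print("shift",np.round(d,3),"turn",round(-np.degrees(e)/5,3),"yaw now",round(cur,4))
E
python3 - <<'E'
from h import *
import plant
np.set_printoptions(precision=3,suppress=True)
print([n for n in dir(plant) if not n.startswith('_')], getattr(plant,'grip_point_offset',None))
p,M=tool();print(p,M)
c=capture("wrist");print(c["mtx"],c["R"]); C=-np.array(c["R"]).T@c["t"]; print("cam in tool",M.T@(C-p), "R in tool",np.array(c["R"])@M)
print(get_obs().keys())
plan([530,307,200],0.1)
E
```

```text
['Unreachable', 'capture', 'close_job', 'cut_out', 'get_obs', 'grip_point_offset', 'place_of'] 18.8
[ 190.739 -489.158  226.75 ] [[ 0.     0.932  0.363]
 [-0.     0.363 -0.932]
 [-1.    -0.     0.   ]]
[[295.15    0.    258.468]
 [  0.    295.15  195.496]
 [  0.      0.      1.   ]] [[ 0.363 -0.932  0.001]
 [-0.895 -0.348  0.28 ]
 [-0.261 -0.102 -0.96 ]]
cam in tool [-158.588   75.536    0.758] R in tool [[-0.   -0.    1.  ]
 [-0.28 -0.96 -0.  ]
 [ 0.96 -0.28  0.  ]]
dict_keys(['time', 'joint_positions', 'dq', 'tau', 'tool_pos', 'tcp_rot', 'contact_force', 'moment', 'grip_width'])
shift [  0.889  20.177 -20.618] turn -14.886 yaw now -1.199
```

```bash
python3 - <<'E'
from h import *
plan([440,-230,250],0.1)
E
```

```text
shift [-0.776 10.879 -5.03 ] turn -14.886 yaw now -1.199
```

Emit:
send_rows(series="1 -0.8 10.9 -5 -14.9;1 -0.8 10.9 -5 -14.9;1 -0.8 10.9 -5 -14.9;1 -0.8 10.9 -5 -14.9;1 -0.8 10.9 -5 -14.9;1 -0.8 10.9 -5 -14.9;1 -0.8 10.9 -5 -14.9;1 -0.8 10.9 -5 -14.9")

```text
time: 3.2
tool_pos: [441.2, -230.1, 250.7]
tcp_rot: [-2.081, 1.571, -1.98]
contact_force: [-0.2, -0.6, -0.2]
grip_width: 91.6
```

```bash
python3 - <<'E'
from h import *
print(tool()[0])
p=capture("wrist"); save(p,"w1",s=1.5)
q=capture("top"); save(q,"t1",s=1.5)
for n in ["cover","sink0"]:
    for c in (p,q): print(n,[(np.round(r["point"]).tolist(),round(r["score"],2),np.round(proj(c,r["point"])).tolist()) for r in place_of(c,n)])
plan([530,300,250],0.1)
E
```

```text
[ 441.18946163 -230.10969218  250.69929233]
cover [([517.0, -295.0, -7.0], 0.59, [305.0, 211.0])]
cover [([523.0, -293.0, 0.0], 0.82, [343.0, 186.0])]
sink0 [([391.0, -278.0, -0.0], 0.78, [220.0, 194.0]), ([401.0, -183.0, 3.0], 0.69, [232.0, 128.0])]
sink0 [([271.0, 382.0, 1.0], 0.7, [154.0, 261.0]), ([401.0, -181.0, 4.0], 0.65, [312.0, 220.0]), ([403.0, 160.0, -0.0], 0.55, [216.0, 222.0]), ([375.0, 268.0, 4.0], 0.5, [186.0, 231.0]), ([265.0, 270.0, 2.0], 0.49, [186.0, 262.0]), ([302.0, 170.0, 1.0], 0.46, [214.0, 251.0])]
shift [ 0.022 17.324  4.709] turn -0.016 yaw now 0.0986
```

View pics/w1.png

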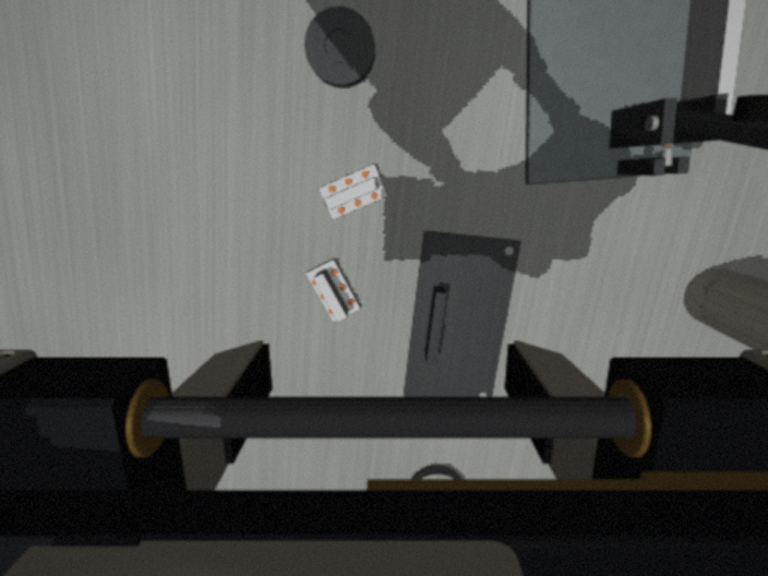

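View pics/t1.png

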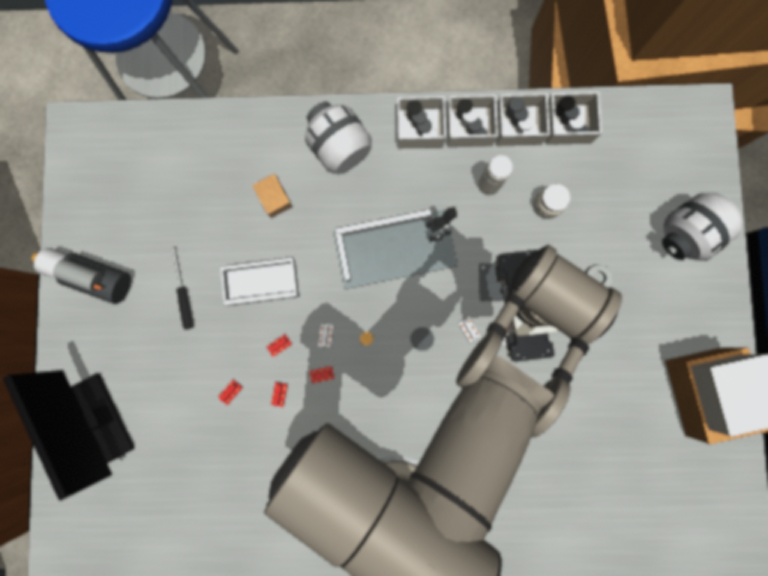

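The wrist view shows two white sinks, at (352,190) and (332,290). The cover is at (463,310) with its rib on the left side, which is −x. No fourth sink shows anywhere. Jig view next.

Emit:
send_rows(series="1 0 8 2.5 0;1 0 8 2.5 0;1 0 8 2.5 0;1 0 8 2.5 0;1 0 8 2.5 0;1 0 8 2.5 0")

```text
time: 4.25
tool_pos: [491.2, 15.3, 250.6]
tcp_rot: [-2.096, 1.57, -1.995]
contact_force: [0.1, 0.3, 1.3]
grip_width: 92.1
```

```bash
python3 - <<'E'
from h import *
print(tool()[0])
p=capture("wrist"); save(p,"w2",s=1.5)
for n in ["jig","corner","clamp_tip"]:
    for c in (p,): print(n,[(np.round(r["point"]).tolist(),round(r["score"],2),np.round(proj(c,r["point"])).tolist()) for r in place_of(c,n)])
plan([530,300,250],0.1)
E
```

```text
[491.15557194  15.27013549 250.60128604]
jig [([595.0, -4.0, -0.0], 0.87, [329.0, 185.0])]
corner [([637.0, 115.0, 10.0], 0.66, [379.0, 101.0])]
clamp_tip []
shift [0.021 9.353 2.224] turn -0.018 yaw now 0.0985
```

View pics/w2.png

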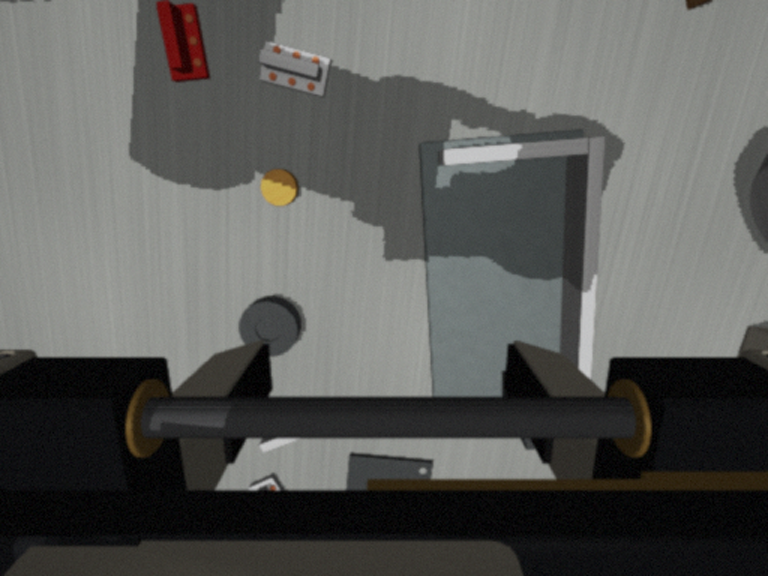

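```bash
python3 - <<'E'
from h import *
p=capture("wrist"); save(p,"w2c",(270,70,420,220),5)
np.savez("w2cal.npz",**{k:np.array(p[k]) for k in("mtx","R","t")})
save(p,"w2s",(160,20,230,70),8)
p=capture("top"); save(p,"t2c",(205,125,325,205),6.6)
E
```

```text
(no output)
```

View pics/w2c.png

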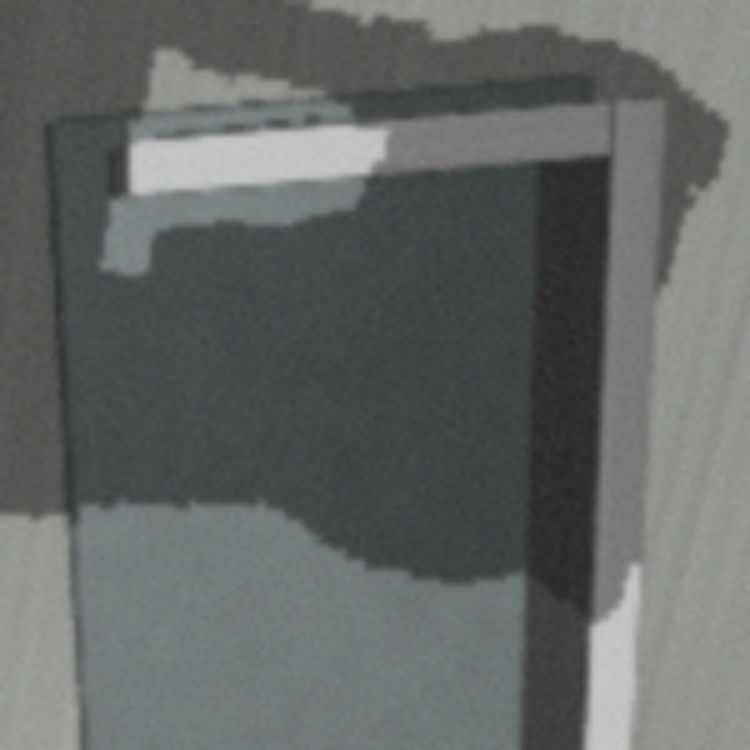

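Emit:
send_rows(series="1 0 9 2 0;1 0 9 2 0;1 0 9 2 0;1 0 9 2 0;1 0 9 2 0;1 0 9 2 0")

```text
time: 5.3
tool_pos: [523.6, 291.6, 250.0]
tcp_rot: [-2.872, 1.57, -2.769]
contact_force: [-0.3, -1.0, -0.2]
grip_width: 91.7
```

```bash
python3 - <<'E'
from h import *
print(tool()[0])
p=capture("wrist"); save(p,"w3",s=1.5)
np.savez("w3cal.npz",**{k:np.array(p[k]) for k in("mtx","R","t")})
for n in ["tray","sink0","corner","jig"]:
    for c in (p,): print(n,[(np.round(r["point"]).tolist(),round(r["score"],2),np.round(proj(c,r["point"])).tolist()) for r in place_of(c,n)])
E
```

```text
[523.60067607 291.57098419 250.01381203]
tray [([531.0, 312.0, 2.0], 0.93, [265.0, 151.0])]
sink0 [([274.0, 388.0, -3.0], 0.97, [74.0, 71.0]), ([304.0, 168.0, -1.0], 0.94, [105.0, 231.0]), ([264.0, 268.0, -3.0], 0.92, [73.0, 163.0]), ([375.0, 270.0, -1.0], 0.86, [152.0, 169.0]), ([399.0, 155.0, 0.0], 0.56, [167.0, 245.0])]
corner [([636.0, 113.0, 11.0], 0.94, [319.0, 287.0])]
jig []
```

View pics/w3.png

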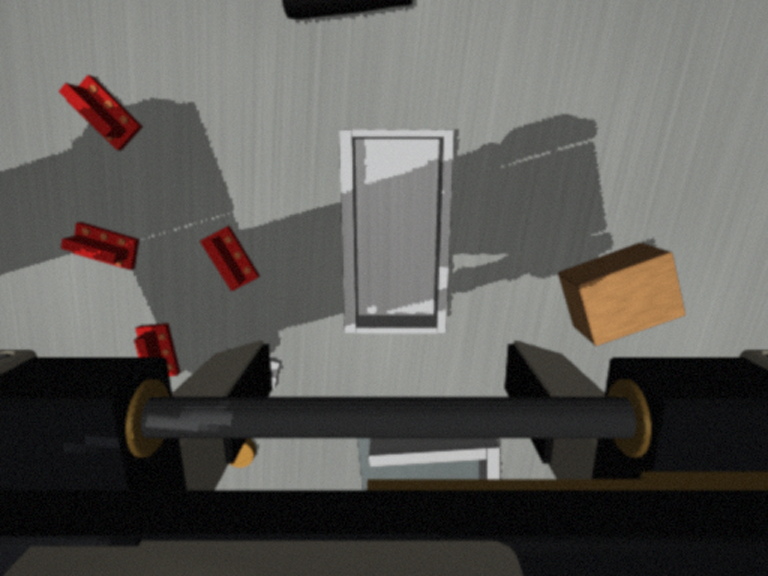

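```bash
python3 - <<'E'
from h import *
p=capture("wrist"); save(p,"w3c",(210,70,330,230),5)
E
```

```text
(no output)
```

View pics/w3c.png

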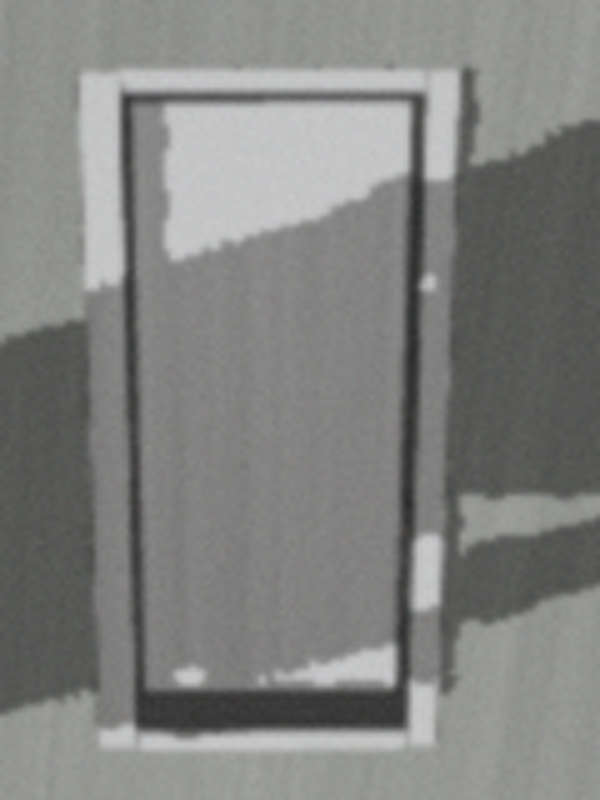

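```bash
cat > fit.py <<'E'
from h import *
from scipy.optimize import least_squares
def fit(cal,pts,lines=(),z0=0,x0=(0,0,0)):
    """pts: (uv, own xyz); lines: (uv, own A, own B) points on projected line"""
    def W(q,v): c,s=np.cos(q[2]),np.sin(q[2]); return [q[0]*100+c*v[0]-s*v[1],q[1]*100+s*v[0]+c*v[1],z0+v[2]]
    def f(q):
        r=[]
        for uv,v in pts: r+=list(proj(cal,W(q,v))-uv)
        for uv,a,b in lines:
            A=proj(cal,W(q,a));B=proj(cal,W(q,b)); d=(B-A)/np.linalg.norm(B-A); e=np.array(uv)-A
            r.append(d[0]*e[1]-d[1]*e[0])
        return r
    s=least_squares(f,[x0[0]/100,x0[1]/100,x0[2]],loss="soft_l1")
    return np.array([s.x[0]*100,s.x[1]*100,s.x[2]]),np.round(f(s.x),1)
E
python3 - <<'E'
from fit import *
np.set_printoptions(precision=3,suppress=True)
s=lambda l,o:[((np.array(a)/5+o),v) for a,v in l]
c=dict(np.load("w3cal.npz"))
T=s([((80,73),(-45,85,40)),((462,70),(45,85,40)),((101,748),(-45,-85,40)),((435,746),(45,-85,40)),((120,95),(-35,80,40)),((425,95),(37,80,40)),((138,733),(-35,-80,40)),((408,733),(37,-80,40))],(210,70))
print(fit(c,T,x0=(530,307,.1)))
c=dict(np.load("w2cal.npz"))
o=np.array((270,70))
J=s([((48,122),(-70,130,10)),((130,195),(-55,110,55)),((130,142),(-55,122,55)),((610,157),(55,110,55)),((665,98),(67,122,55)),((613,102),(55,122,55))],o)
L=[(np.array((82,750))/5+o,(-70,130,10),(-70,-100,10)),(np.array((588,640))/5+o,(55,110,55),(55,-80,55)),(np.array((525,700))/5+o,(55,110,10),(55,-80,10)),(np.array((643,560))/5+o,(67,110,55),(67,-80,55))]
print(fit(c,J,L,x0=(597,-5,.2)))
E
```

```text
(array([528.492, 310.12 ,   0.107]), array([-0.5, -0.2, -0.1,  0.1, -0.2,  0.6,  0.5,  0.7,  0.2, -0.1,  0.4,
       -0.4, -0.2,  0. , -0. , -0.2]))
(array([600.967,  -5.798,   0.179]), array([-0.2, -0.2,  0.1,  0.5, -0.3,  0.2,  0.2, -0. ,  0.4, -0.2,  0.1,
       -0.1,  0.3,  0.3, -1.3, -0.2]))
```

```bash
python3 - <<'E'
from h import *
plan([488.7,305.8,12],0.107)
E
```

```text
shift [ 7.965  0.671 -1.115] turn -0.087 yaw now 0.0994
```

Emit:
send_rows(series="1 0 0.67 -1.12 -0.1;1 2 0.67 -1.12 -0.1;1 4 0.67 -1.12 -0.1;1 6 0.67 -1.12 -0.1;1 7 0.67 -1.12 -0.1;1 7.7 0.67 -1.12 -0.1;1 7.95 0.67 -1.12 -0.1;1 7.95 0.67 -1.12 -0.1")

```text
time: 6.6
tool_pos: [488.5, 306.7, 12.5]
tcp_rot: [-0.611, 1.571, -0.502]
contact_force: [-0.1, 0.6, -0.5]
grip_width: 91.9
```

Emit:
send_rows(series="-1 0 0 0 0;-1 0 0 0 0;-1 0 0 0 0;-1 0 0 0 0;-1 0 0 0 0;-1 0 0 0 0;-1 0 0 0 0;-1 0 0 0 0")

```text
time: 7.6
tool_pos: [488.2, 307.0, 12.1]
tcp_rot: [-2.022, 1.571, -1.912]
contact_force: [0.8, -0.3, -0.2]
grip_width: 16.5
```

```bash
python3 - <<'E'
from h import *
plan([488.7,305.8,80],0.179)
p=capture("wrist"); save(p,"w4",s=1.5)
E
```

```text
shift [-2.262 -0.042  0.012] turn -0.791 yaw now 0.11
```

View pics/w4.png

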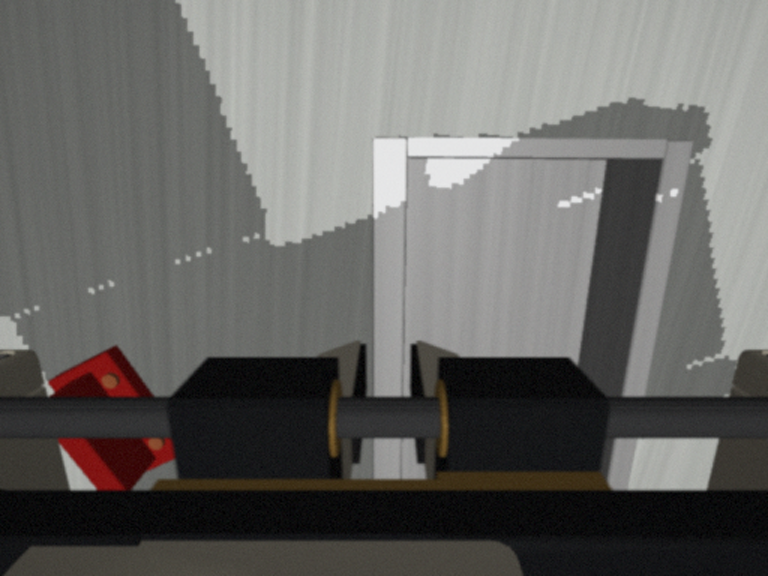

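Emit:
send_rows(series="-1 0 0 0 0;-1 0 0 0 0;-1 0 0 0 0")

```text
time: 8.02
tool_pos: [488.2, 307.0, 12.1]
tcp_rot: [-2.165, 1.571, -2.055]
contact_force: [-0.8, -0.6, 0.3]
grip_width: 9.5
```

```bash
python3 - <<'E'
from h import *
o=get_obs();print(o["grip_width"],o["contact_force"])
c,s=np.cos(.179),np.sin(.179)
J=np.array([600.97,-5.8]); Rz=np.array([[c,-s],[s,c]])
# tray grasp point in tray y:
y_off=(307.0-305.8)
for dx,dy in((-8,-8),(0,0)):
    q=J+Rz@np.array([10-40+dx,25+y_off+dy]); print(q)
    plan([*q,112],0.179); 
E
```

```text
9.522711089549217 [-0.78137668 -0.57757514  0.29148527]
[560.33672459   5.34347026]
shift [ -3.327 -10.258   1.287] turn -0.791 yaw now 0.11
[566.78453731  14.64001323]
shift [-3.327 -9.974  1.535] turn -0.791 yaw now 0.11
```

Emit:
send_rows(series="-1 -1 0 0 0;-1 -2.5 0 0 0;-1 -3.33 -1.5 0.2 -0.3;-1 -3.33 -3 0.4 -0.8;-1 -3.33 -5 0.7 -0.8;-1 -3.33 -7 1 -0.8;-1 -3.33 -9 1.2 -0.8;-1 -3.33 -10.26 1.29 -0.8")

```text
time: 9.02
tool_pos: [560.4, 2.6, 111.6]
tcp_rot: [-3.032, 1.57, -2.854]
contact_force: [0.3, 1.3, -2.7]
grip_width: 9.8
```

Emit:
send_rows(series="-1 0 0 0 0;-1 0 0 0 0")

```text
time: 9.28
tool_pos: [559.9, 5.8, 111.6]
tcp_rot: [2.62, 1.569, 2.799]
contact_force: [0.5, -0.1, -2.8]
grip_width: 10.1
```

```bash
python3 - <<'E'
from h import *
p=capture("wrist"); save(p,"w5",s=1.5)
p=capture("top"); save(p,"t5",(190,100,350,220),5)
p=capture("scene"); save(p,"s5",(180,110,330,290),3.2)
plan([560.3,5.3,30],.179)
print(get_obs()["contact_force"],get_obs()["grip_width"])
E
```

```text
shift [ 2.732e+00 -4.500e-02 -1.000e-03] turn 0.029 yaw now 0.1815
[ 0.60521372  0.39182029 -3.65466177] 9.687158011072027
```

View pics/w5.png

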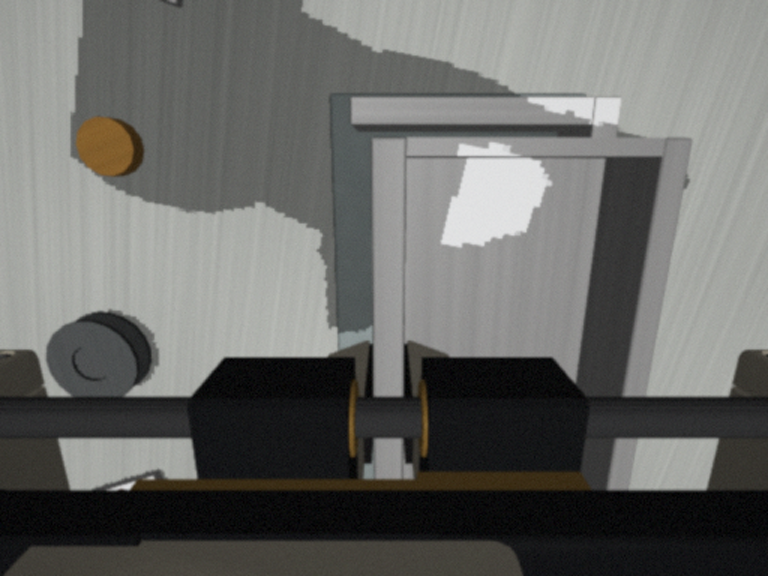

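View pics/s5.png

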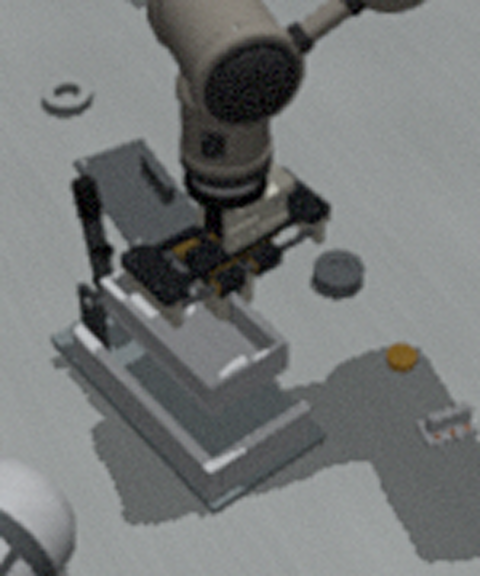

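Emit:
send_rows(series="-1 0.7 -0.04 0 0;-1 1.5 -0.04 0 0;-1 2.2 -0.04 0 0;-1 2.6 -0.04 0 0;-1 2.6 -0.04 0 0")

```text
time: 10.05
tool_pos: [560.2, 4.8, 33.5]
tcp_rot: [2.888, 1.569, 3.069]
contact_force: [0.5, 0.0, -2.5]
grip_width: 9.7
```

```bash
python3 - <<'E'
from h import *
p=capture("wrist"); save(p,"w6",(200,30,512,270),2.5)
plan([560.3,5.3,22.5],.179)
E
```

```text
shift [ 0.393  0.026 -0.012] turn 0.017 yaw now 0.1805
```

View pics/w6.png

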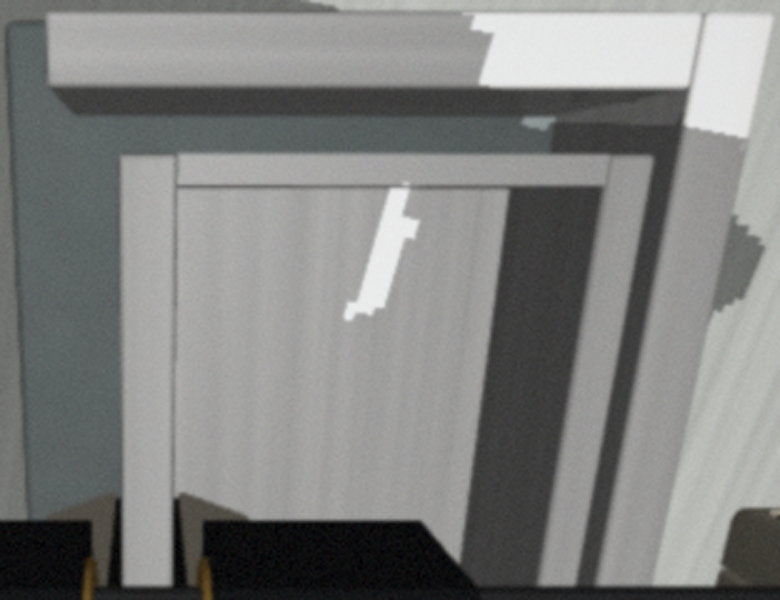

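Emit:
send_rows(series="-1 0.2 0 0 0;-1 0.35 0 0 0;-1 0.38 0 0 0;-1 0.38 0 0 0")

```text
time: 10.6
tool_pos: [560.7, 4.1, 22.7]
tcp_rot: [-1.307, 1.571, -1.127]
contact_force: [-1.0, 0.3, -3.5]
grip_width: 10.1
```

Emit:
send_rows(series="-1 0 0 0.1 0;-1 0 0 0.2 0;-1 0 0 0.23 0;-1 0 0 0.23 0")

```text
time: 11.1
tool_pos: [567.5, 5.4, 22.7]
tcp_rot: [-2.113, 1.571, -1.933]
contact_force: [0.2, -0.6, -2.5]
grip_width: 9.9
```

Emit:
send_rows(series="-1 0.03 0 0.03 0;-1 0.03 0 0.06 0;-1 0.03 0 0.06 0")

```text
time: 11.48
tool_pos: [567.7, 5.5, 22.1]
tcp_rot: [3.071, 1.568, -3.032]
contact_force: [-7.9, -1.9, 5.6]
grip_width: 9.9
```

Emit:
send_rows(series="-1 0 0 0.04 0;-1 0 0 0.07 0;-1 0 0 0.07 0")

```text
time: 11.85
tool_pos: [567.7, 5.5, 22.1]
tcp_rot: [3.059, 1.563, -3.044]
contact_force: [-15.5, -5.0, 10.4]
grip_width: 9.8
```

Emit:
send_rows(series="-1 -0.02 0 -0.1 0;-1 -0.02 0.1 -0.1 0;-1 -0.02 0.2 -0.1 0;-1 -0.02 0.24 -0.1 0;-1 -0.02 0.24 -0.1 0")

```text
time: 12.48
tool_pos: [566.5, 12.3, 22.2]
tcp_rot: [-2.818, 1.569, -2.638]
contact_force: [-3.4, -4.8, -0.3]
grip_width: 10.1
```

Emit:
send_rows(series="-1 0 0.04 0 0;-1 0 0.08 0 0;-1 0 0.08 0 0")

```text
time: 12.85
tool_pos: [566.1, 14.6, 22.2]
tcp_rot: [-2.779, 1.569, -2.599]
contact_force: [-4.4, -4.7, -1.1]
grip_width: 9.7
```

Emit:
send_rows(series="-1 0 0.04 0 0;-1 0 0.06 0 0;-1 0 0.06 0 0")

```text
time: 13.22
tool_pos: [565.8, 16.3, 22.2]
tcp_rot: [-2.733, 1.569, -2.552]
contact_force: [-4.2, -5.3, -0.6]
grip_width: 10.1
```

```bash
python3 - <<'E'
from h import *
p=capture("wrist"); save(p,"w7",(200,30,512,270),2.5)
E
```

```text
(no output)
```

View pics/w7.png

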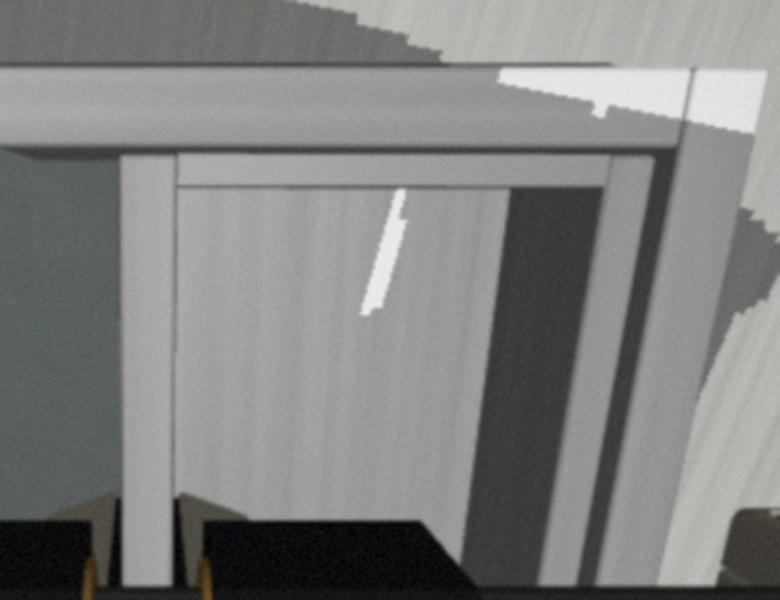

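Emit:
send_rows(series="-1 0 0.04 0.02 0;-1 0 0.06 0.03 0;-1 0 0.06 0.03 0")

```text
time: 13.65
tool_pos: [565.7, 17.0, 22.2]
tcp_rot: [-2.614, 1.567, -2.434]
contact_force: [-6.7, -11.1, 0.9]
grip_width: 9.5
```

Emit:
send_rows(series="-1 0 0.04 0.02 0;-1 0 0.05 0.03 0;-1 0 0.05 0.03 0")

```text
time: 14.02
tool_pos: [565.6, 17.0, 22.2]
tcp_rot: [-2.538, 1.564, -2.358]
contact_force: [-9.9, -19.3, 2.9]
grip_width: 9.6
```

Emit:
send_rows(series="-1 0 -0.05 -0.03 0;0 0 -0.07 -0.04 0;0 0 -0.07 -0.04 0;0 0 -0.07 -0.04 0;0 0 -0.07 -0.04 0;0 0 -0.07 -0.04 0")

```text
time: 14.78
tool_pos: [566.8, 18.2, 22.4]
tcp_rot: [-0.489, 1.571, -0.309]
contact_force: [-0.4, 0.4, 1.3]
grip_width: 45.5
```

Emit:
send_rows(series="0 -1 0 0 0;0 -3 0 0 0;0 -4.5 0 0 0;0 -4.5 0 0 0")

```text
time: 15.28
tool_pos: [568.9, 18.0, 161.5]
tcp_rot: [-0.281, 1.562, -0.101]
contact_force: [-0.6, -0.2, 0.2]
grip_width: 46.0
```

```bash
python3 - <<'E'
from h import *
o=get_obs();print(o["grip_width"],o["contact_force"],tool()[0])
p=capture("wrist"); save(p,"w8",(230,60,460,250),3.4)
np.savez("w8cal.npz",**{k:np.array(p[k]) for k in("mtx","R","t")})
E
```

```text
46.01562897087255 [-0.57783865 -0.1904973   0.22429954] [568.93438632  17.96760269 161.50435521]
```

View pics/w8.png

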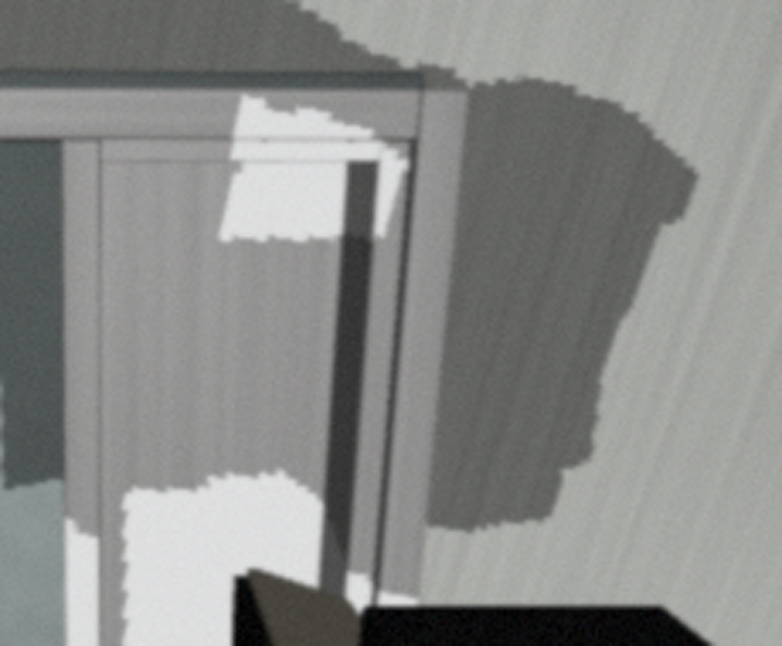

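```bash
python3 - <<'E'
from h import *
plan([529,10.4,24],.179)
E
```

```text
shift [ 4.494 -0.017 -1.323] turn 0.01 yaw now 0.1799
```

Emit:
send_rows(series="-1 0 0 -1.32 0;-1 0 0 -1.32 0;-1 1.5 0 -1.32 0;-1 3 0 -1.32 0;-1 4.3 0 -1.32 0;-1 4.5 0 -1.32 0;-1 4.5 0 -1.32 0")

```text
time: 16.2
tool_pos: [528.1, 11.0, 22.4]
tcp_rot: [3.019, 1.57, -3.084]
contact_force: [-0.1, 0.2, 0.5]
grip_width: 0.5
```

Emit:
send_rows(series="-1 0 0 0.1 0;-1 0 0 0.2 0;-1 0 0 0.3 0;-1 0 0 0.36 0;-1 0 0 0.36 0")

```text
time: 16.82
tool_pos: [538.5, 12.9, 22.5]
tcp_rot: [-0.698, 1.571, -0.518]
contact_force: [0.8, 0.5, 0.7]
grip_width: 0.5
```

Emit:
send_rows(series="-1 0 0 0.07 0;-1 0 0 0.14 0;-1 0 0 0.2 0;-1 0 0 0.2 0")

```text
time: 17.32
tool_pos: [543.0, 13.8, 22.3]
tcp_rot: [3.081, 1.568, -3.023]
contact_force: [-5.2, -2.3, 4.0]
grip_width: 0.4
```

Emit:
send_rows(series="-1 0 0 0.04 0;-1 0 0 0.08 0;-1 0 0 0.08 0;-1 0 0 0.08 0")

```text
time: 17.82
tool_pos: [543.0, 13.8, 22.4]
tcp_rot: [3.052, 1.563, -3.051]
contact_force: [-13.3, -5.1, 10.8]
grip_width: 0.4
```

Emit:
send_rows(series="-1 0 0 -0.5 0;-1 0 0 -0.5 0;-1 -3 0 -0.5 0;-1 -4.5 0 -0.5 0;-1 -4.5 0 -0.5 0")

```text
time: 18.45
tool_pos: [535.0, 11.6, 162.1]
tcp_rot: [-0.296, 1.561, -0.116]
contact_force: [0.3, 0.3, -0.1]
grip_width: 0.5
```

```bash
python3 - <<'E'
from h import *
o=get_obs();print(o["contact_force"],tool()[0])
p=capture("wrist"); save(p,"w9",(230,60,460,250),3.4)
p=capture("top"); save(p,"t9",(205,125,325,205),6.6)
E
```

```text
[ 0.28608078  0.28975785 -0.145866  ] [535.02418821  11.61724004 162.13432815]
```

View pics/w9.png

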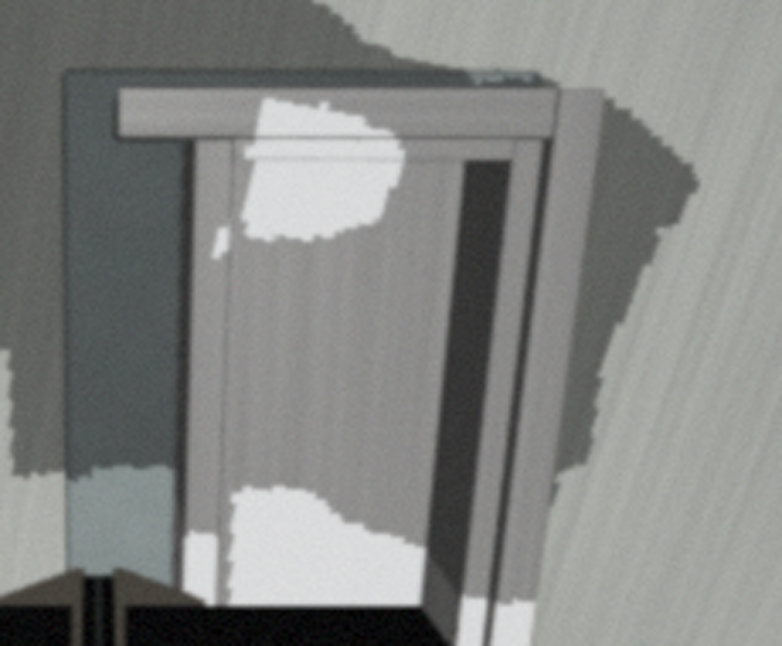

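View pics/t9.png

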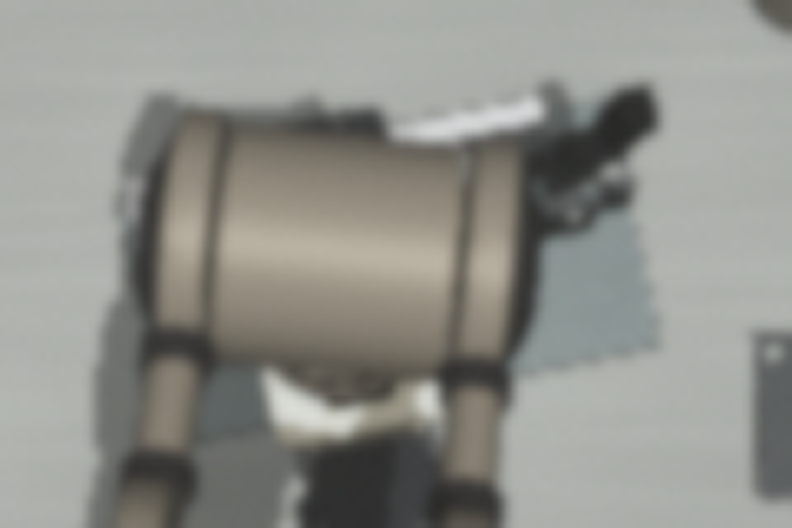

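```bash
python3 - <<'E'
from fit import *
np.set_printoptions(precision=3,suppress=True)
c=dict(np.load("w8cal.npz")); o=np.array((230,60))
P=[(np.array(a)/3.4+o,v) for a,v in [((467,92),(67,122,55)),((420,88),(55,122,55)),((415,137),(55,110,55)),((63,140),(-35,110,50)),((102,160),(-25,105,50))]]
L=[(np.array(a)/3.4+o,u,v) for a,u,v in [((65,500),(-35,110,50),(-35,-60,50)),((420,590),(67,110,55),(67,-60,55)),((98,500),(-25,110,50),(-25,-60,50))]]
print(fit(c,P,L,x0=(600,-5,.18)))
p=capture("wrist"); 
for s in place_of(p,"sink0"): print(np.round(s["point"]),s["score"],proj(p,s["point"]))
plan([400,130,200],.179)
E
```

```text
(array([600.24 ,  -5.459,   0.18 ]), array([ 0.6, -1. ,  0.3,  0.2,  0.5,  0.7, -0.8, -0. , -0.8,  0.1, -0.3,
       -0. ,  0.3]))
[402. 155.  -2.] 0.96 [149.268  11.077]
[ 404. -178.    2.] 0.79 [129.47  308.195]
shift [-1.454  4.657 -3.605] turn 0.01 yaw now 0.1799
```

Emit:
send_rows(series="0 -1 2 -1.5 0;0 -1 4.2 -3.6 0;0 -1 4.2 -3.6 0;0 -1 4.2 -3.6 0;0 -1 4.2 -3.6 0")

```text
time: 19.27
tool_pos: [403.4, 116.2, 186.5]
tcp_rot: [-2.923, 1.57, -2.743]
contact_force: [0.6, 0.1, 0.0]
grip_width: 44.1
```

```bash
python3 - <<'E'
from h import *
print(tool()[0])
p=capture("wrist"); save(p,"w10",s=1.5)
r=place_of(p,"sink0")
for s in r: print(np.round(s["point"]),s["score"],proj(p,s["point"]))
u,v=proj(p,[401,157,10]); u,v=int(u),int(v); print(u,v); save(p,"w10c",(u-40,v-40,u+40,v+40),7)
np.savez("w10cal.npz",**{k:np.array(p[k]) for k in("mtx","R","t")})
E
```

```text
[403.35479992 116.22200625 186.53659619]
[305. 167.  -6.] 0.91 [182.34916081 115.64374184]
[265. 269.  -1.] 0.79 [152.56199156   7.84116872]
[400. 155.   2.] 0.68 [261.94203348 141.68432962]
[376. 272.   1.] 0.6 [260.01153418  25.64619431]
263 141
```

View pics/w10.png

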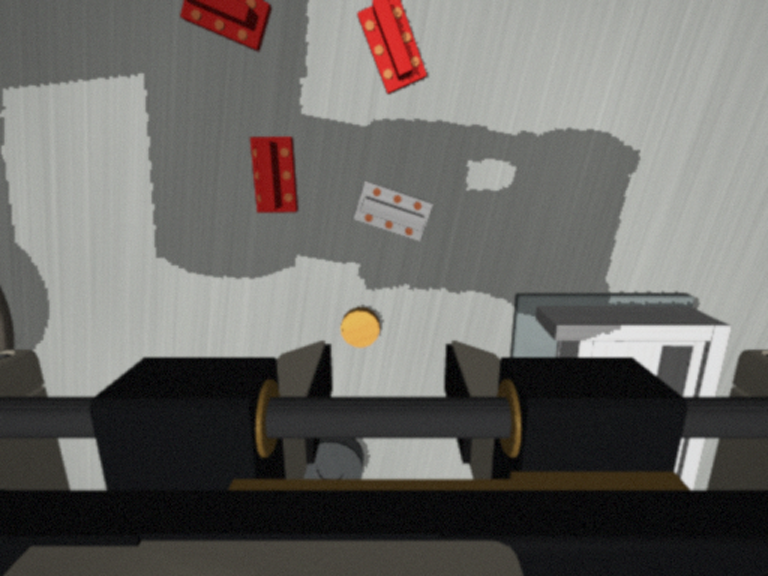

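View pics/w10c.png

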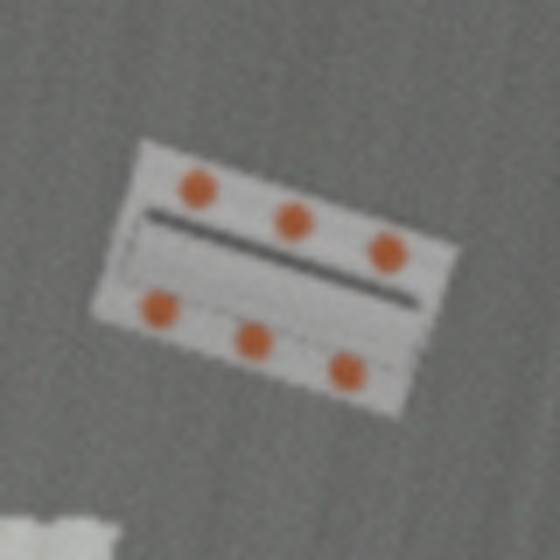

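```bash
cat >> h.py <<'E'
def plan2(P,yaw,o=None):
    "yaw = full direction of tool z"
    p,M=tool(o); d=(M.T@(np.array(P)-p))/30
    z=M[:,2]; cur=np.arctan2(z[1],z[0]); e=(yaw-cur+np.pi)%(2*np.pi)-np.pi
    print("shift",np.round(d,3),"turn",round(-np.degrees(e)/5,3),"yaw now",round(cur,4))
JIG=np.array([600.4,-4.8]); JY=.18
def jw(x,y): c,s=np.cos(JY),np.sin(JY); return JIG+[c*x-s*y,s*x+c*y]
E
cat > sink.py <<'E'
from fit import *
def sinkfit(cal,c4,x0):
    "c4: image corners in order own (-,+),(+,+),(+,-),(-,-)"
    return fit(cal,list(zip(map(np.array,c4),[(-27,15,8),(27,15,8),(27,-15,8),(-27,-15,8)])),x0=x0)
E
python3 - <<'E'
from sink import *
c=dict(np.load("w10cal.npz"))
q,r=sinkfit(c,[np.array(a)/7+(223,101) for a in ((143,140),(458,247),(402,415),(95,318))],(401,157,-.15)); print(q,r)
plan2([q[0],q[1],12],q[2]+np.pi/2)
E
```

```text
[ 4.00321370e+02  1.56411854e+02 -1.29788051e-01] [-0.1 -0.3  0.9 -0.5  0.2  0.8 -1.   0.2]
shift [5.822 1.352 0.134] turn -14.463 yaw now 0.1789
```

Emit:
send_rows(series="0 0 1.35 0.13 -3;0 0 1.35 0.13 -6;0 0.5 1.35 0.13 -9;0 1.5 1.35 0.13 -12;0 3 1.35 0.13 -14.46;0 4.5 1.35 0.13 -14.46;0 4.8 1.35 0.13 -14.46;0 4.8 1.35 0.13 -14.46")

```text
time: 20.38
tool_pos: [399.7, 156.2, 42.1]
tcp_rot: [1.952, 1.568, -2.892]
contact_force: [-0.1, -0.4, 0.0]
grip_width: 45.9
```

```bash
python3 - <<'E'
from h import *
plan2([400.3,156.4,12],-.13+np.pi/2)
p=capture("scene"); u,v=map(int,proj(p,[400,156,20])); save(p,"s11",(u-50,v-40,u+50,v+40),7)
E
```

```text
shift [ 1.004 -0.02   0.01 ] turn -0.02 yaw now 1.439
```

View pics/s11.png

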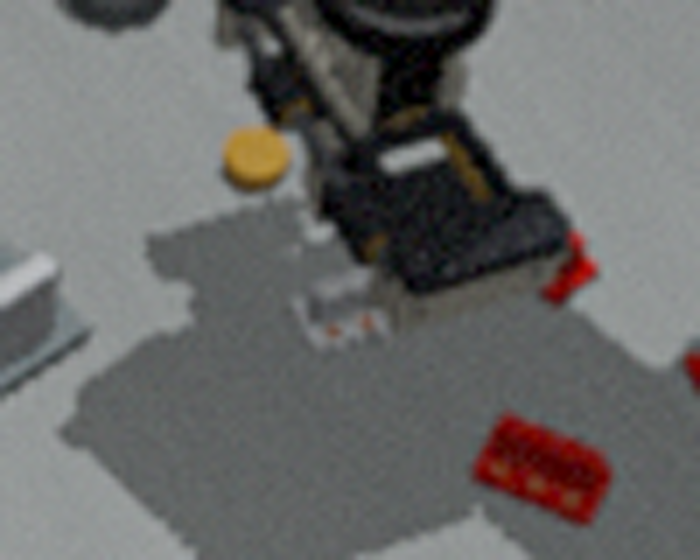

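Fingers straddle the fin. I'll lower and grip.

Emit:
send_rows(series="0 0.6 0 0 0;0 1 0 0 0;0 1 0 0 0;-1 1 0 0 0;-1 1 0 0 0;-1 1 0 0 0;-1 1 0 0 0;-1 1 0 0 0")

```text
time: 21.42
tool_pos: [399.8, 157.0, 13.6]
tcp_rot: [-1.379, 1.57, 0.063]
contact_force: [0.1, 1.0, 2.2]
grip_width: 9.9
```

Emit:
send_rows(series="-1 0 0 0 0;-1 -2 0 0 0;-1 -4 0 0 0;-1 -4 0 0 0")

```text
time: 21.92
tool_pos: [402.2, 157.5, 137.1]
tcp_rot: [-1.262, 1.562, 0.179]
contact_force: [-0.1, 0.3, -0.9]
grip_width: 9.8
```

```bash
python3 - <<'E'
from h import *
o=get_obs(); print(o["grip_width"],o["contact_force"])
t=jw(11,74); print(t); plan2([*t,120],JY+np.pi/2)
p=capture("wrist"); save(p,"w12",s=1.5)
E
```

```text
9.834766739028495 [-0.05040469  0.32776369 -0.93466336]
[597.97409219  69.97375857]
shift [ 0.621 -6.843 -2.054] turn -3.541 yaw now 1.4418
```

View pics/w12.png

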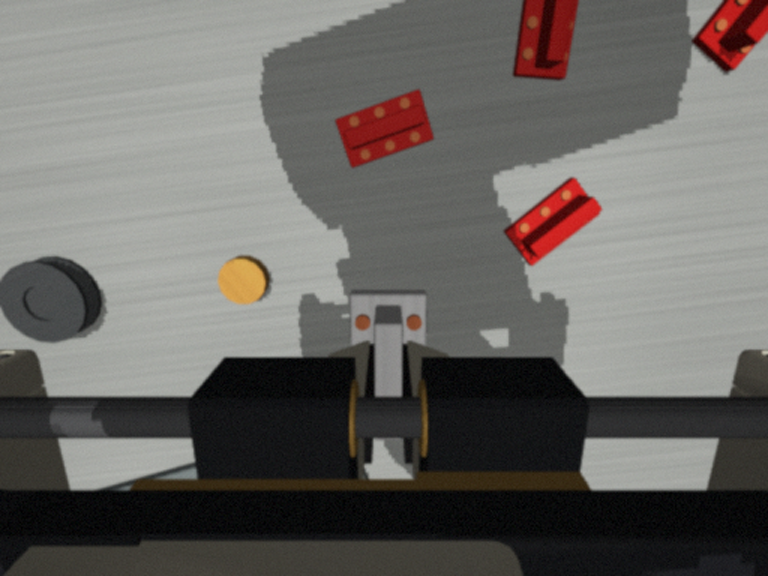

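Emit:
send_rows(series="-1 0.6 -2 -0.6 -1;-1 0.6 -4 -1.2 -2;-1 0.6 -6 -1.8 -3.5;-1 0.6 -6.84 -2.05 -3.54;-1 0.6 -6.84 -2.05 -3.54;-1 0.6 -6.84 -2.05 -3.54")

```text
time: 22.72
tool_pos: [593.4, 69.8, 113.5]
tcp_rot: [1.363, 1.567, 3.113]
contact_force: [-0.8, -1.2, -1.6]
grip_width: 9.8
```

```bash
python3 - <<'E'
from h import *
t=jw(11,74); plan2([*t,29],JY+np.pi/2)
p=capture("wrist"); save(p,"w13",s=1.5)
E
```

```text
shift [ 2.816 -0.161 -0.025] turn -0.002 yaw now 1.7506
```

View pics/w13.png

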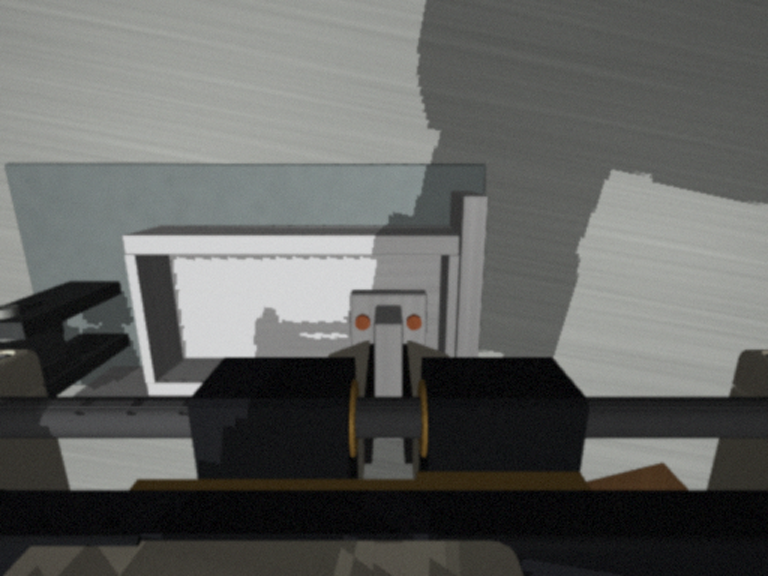

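Emit:
send_rows(series="-1 0.8 -0.15 0 0;-1 1.8 -0.15 0 0;-1 2.4 -0.15 0 0;-1 2.7 -0.15 0 0;-1 2.8 -0.15 0 0;-1 2.8 -0.15 0 0")

```text
time: 23.52
tool_pos: [600.0, 70.4, 32.0]
tcp_rot: [-1.857, 1.57, -0.106]
contact_force: [1.0, 0.3, -0.9]
grip_width: 9.8
```

Emit:
send_rows(series="-1 0.1 0 0 0;-1 0.12 0 0 0;-1 0.12 0 0 0")

```text
time: 23.9
tool_pos: [600.1, 70.3, 28.6]
tcp_rot: [-1.836, 1.57, -0.085]
contact_force: [0.1, -0.3, 5.4]
grip_width: 9.5
```

Contact with the floor (5 N). Release and lift.

Emit:
send_rows(series="-0.6 -0.03 0 0 0;-0.6 -0.03 0 0 0;-0.6 -0.03 0 0 0;-0.6 -1 0 0 0;-0.6 -3 0 0 0;0 -4.5 0 0 0;0 -4.5 0 0 0")

```text
time: 24.78
tool_pos: [601.8, 70.4, 167.0]
tcp_rot: [-1.771, 1.562, -0.02]
contact_force: [0.0, 0.2, -0.5]
grip_width: 33.9
```

```bash
python3 - <<'E'
from h import *
p=capture("wrist"); save(p,"w14",s=1.5)
for s in place_of(p,"sink0"): print(np.round(s["point"]),s["score"],proj(p,s["point"]))
plan2([430,-200,190],JY)
E
```

```text
[603.  66.  17.] 0.6 [255.33391345 181.91391148]
shift [-0.914  7.165 -7.856] turn 17.997 yaw now 1.7506
```

View pics/w14.png

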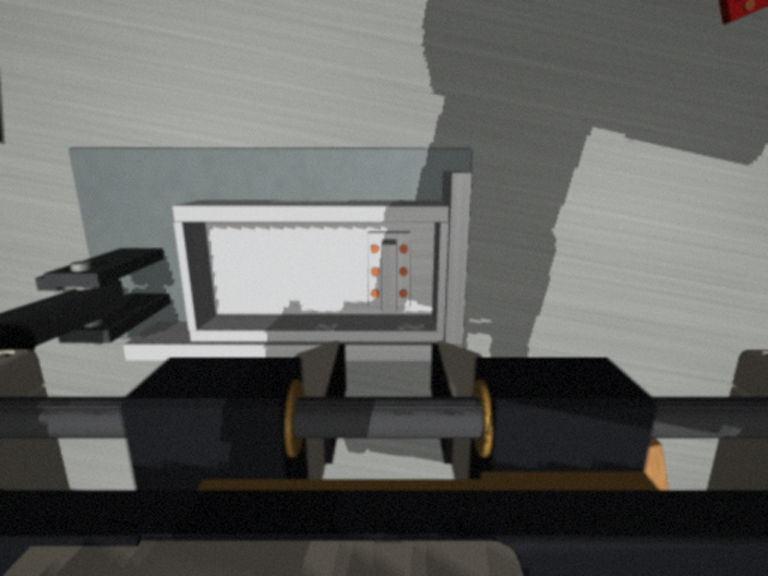

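Emit:
send_rows(series="0 -1 2 0 2;0 -1 4 -1.5 4;0 -1 6 -4 6;0 -1 7 -6 8;0 -1 7 -8 10;0 -1 7 -10 12;0 -1 7 -10 14;0 -1 7 -10 16")

```text
time: 25.88
tool_pos: [445.7, -265.0, 190.5]
tcp_rot: [2.262, 1.567, 2.607]
contact_force: [0.1, 0.9, -0.8]
grip_width: 46.3
```

Emit:
send_rows(series="0 0 0 0 1;0 0 0 0 2;0 0 0 0 2")

```text
time: 26.25
tool_pos: [446.0, -261.9, 191.1]
tcp_rot: [2.296, 1.567, 2.477]
contact_force: [-0.4, 0.8, -0.1]
grip_width: 45.7
```

```bash
python3 - <<'E'
from h import *
print(tool()[0])
p=capture("wrist"); save(p,"w15",s=1.5)
for s in place_of(p,"sink0"): print(np.round(s["point"]),s["score"],proj(p,s["point"]))
np.savez("w15cal.npz",**{k:np.array(p[k]) for k in("mtx","R","t")})
p2=capture("top")
for s in place_of(p2,"sink0"): print(np.round(s["point"]),s["score"],proj(p2,s["point"]))
E
```

```text
[ 445.9761981  -261.89532444  191.05956601]
[ 404. -181.    1.] 0.92 [234.53554417  98.2198456 ]
[ 391. -277.   -2.] 0.58 [211.86373818 177.8881278 ]
[ 757. -242.    4.] 0.7 [325.3631501  121.59964534]
[377. 267.   2.] 0.66 [186.16768359 230.10256845]
[264. 268.   1.] 0.63 [186.27741307 262.5455152 ]
[603.  70.  12.] 0.61 [240.23619677 165.43466339]
[ 403. -181.    8.] 0.6 [312.64889781 219.79798204]
[ 699. -380.    1.] 0.57 [364.25340459 136.45481796]
[302. 168.   1.] 0.56 [214.36207342 250.98368642]
[270. 383.  -0.] 0.45 [153.83025429 261.41422817]
```

View pics/w15.png

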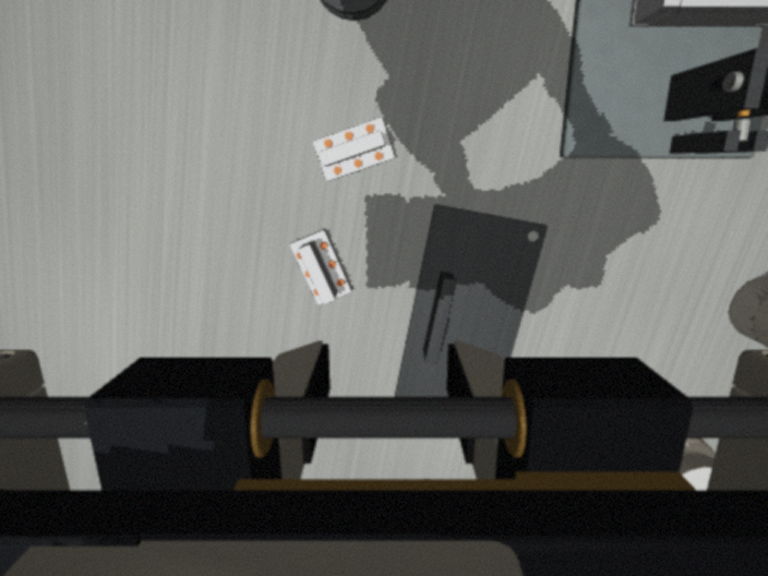

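```bash
python3 - <<'E'
from h import *
p=capture("wrist"); save(p,"w15c",(185,70,275,145),8); save(p,"w15d",(180,140,250,210),8); save(p,"w15e",(255,130,375,270),4.2)
E
```

```text
(no output)
```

View pics/w15c.png

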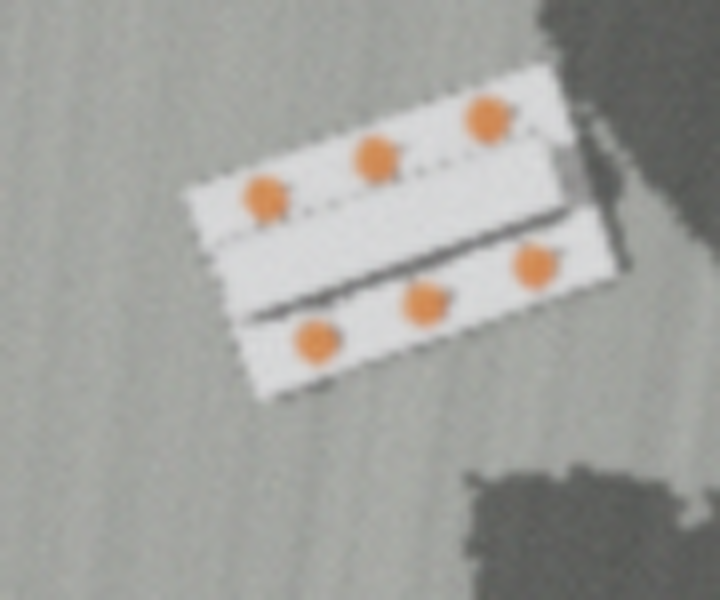

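View pics/w15d.png

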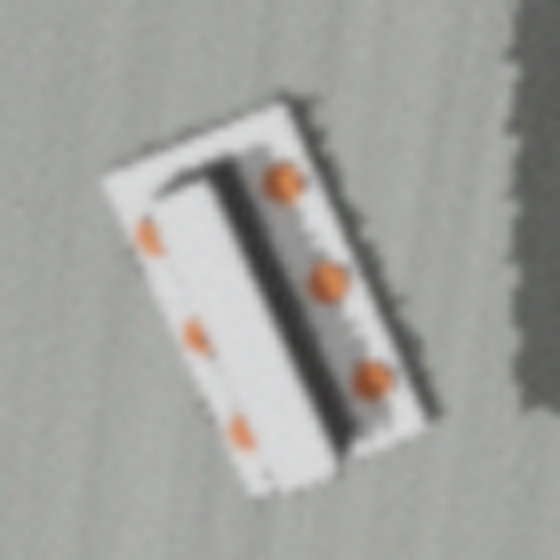

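View pics/w15e.png

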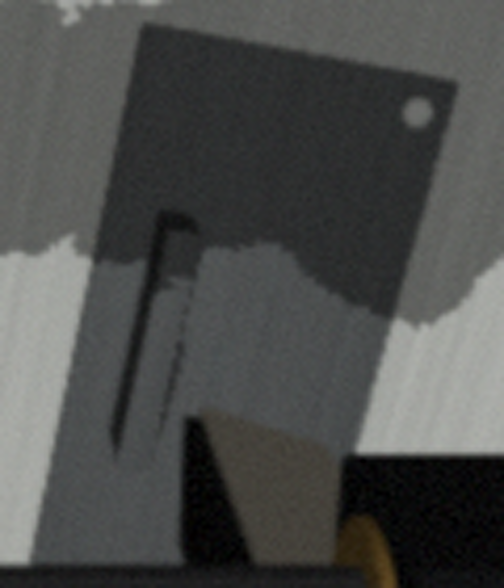

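```bash
python3 - <<'E'
from sink import *
c=dict(np.load("w15cal.npz"))
q,r=sinkfit(c,[np.array(a)/8+(185,70) for a in ((187,187),(547,65),(620,270),(265,400))],(403,-181,.5)); print(q,r)
plan2([q[0],q[1],13],q[2]-np.pi/2)
q,r=sinkfit(c,[np.array(a)/8+(180,140) for a in ((282,105),(432,425),(255,492),(105,182))],(391,-276,-.94)); print(q,r)
c2=[np.array(a)/4.2+(255,130) for a in ((142,25),(457,82))]
print(fit(c,list(zip(c2,[(-45,85,5),(45,85,5)])),[(np.array((33,560))/4.2+(255,130),(-45,85,5),(-45,-85,5)),(np.array((353,450))/4.2+(255,130),(45,85,5),(45,-85,5))],x0=(520,-293,0)))
E
```

```text
[ 405.30006317 -181.66879188    0.50831288] [-0.7  0.3  0.8 -1.5  0.5  0.4 -0.7  0.3]
shift [ 5.983  2.886 -0.867] turn 14.248 yaw now 0.1809
[ 393.94388055 -274.60248412   -0.99238668] [ 0.2 -0.9  0.5  0.5  0.1  1.3 -1.  -0.5]
(array([ 5.16475015e+02, -2.95406105e+02,  3.80383805e-03]), array([-0.5, -0.1,  0.3,  0.1, -0.4,  0.8]))
```

Emit:
send_rows(series="0 0 1 -0.3 2;0 0 2.88 -0.87 4;0 0 2.88 -0.87 6;0 1 2.88 -0.87 8;0 2 2.88 -0.87 10;0 3 2.88 -0.87 12;0 4 2.88 -0.87 14.25;0 5 2.88 -0.87 14.25")

```text
time: 27.5
tool_pos: [405.7, -182.1, 42.0]
tcp_rot: [0.401, 1.57, -0.665]
contact_force: [0.1, 0.8, 0.9]
grip_width: 45.9
```

```bash
python3 - <<'E'
from h import *
plan2([405.3,-181.7,13],.508-np.pi/2)
p=capture("scene"); u,v=map(int,proj(p,[405,-182,20])); save(p,"s16",(u-40,v-32,u+40,v+32),8)
p=capture("wrist"); save(p,"w16",s=1.5)
E
```

```text
shift [ 0.968 -0.006 -0.02 ] turn -0.028 yaw now -1.0653
```

View pics/s16.png

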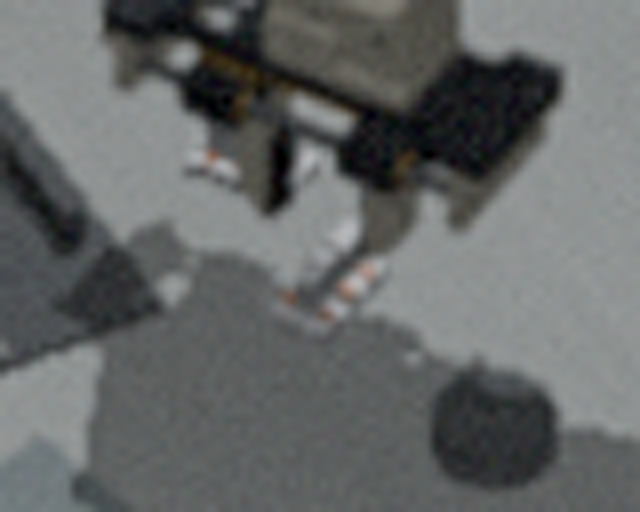

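View pics/w16.png

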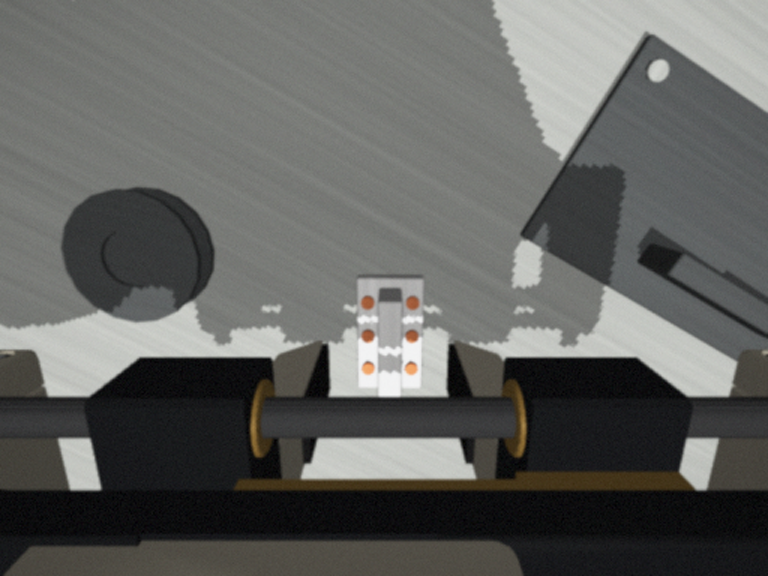

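Well centred between the fingers (390,335). I'll lower and grip.

Emit:
send_rows(series="0 0.6 0 0 0;0 0.97 0 0 0;0 0.97 0 0 0;-1 0.97 0 0 0;-1 0.97 0 0 0;-1 0.97 0 0 0;-1 0.97 0 0 0;-1 0.97 0 0 0")

```text
time: 28.6
tool_pos: [405.6, -182.1, 13.9]
tcp_rot: [0.282, 1.571, -0.782]
contact_force: [-0.8, 0.4, 1.8]
grip_width: 9.9
```

Emit:
send_rows(series="-1 0 0 0 0;-1 -2 0 0 0;-1 -4 0 0 0;-1 -4 0 0 0")

```text
time: 29.1
tool_pos: [407.8, -183.5, 137.5]
tcp_rot: [0.468, 1.562, -0.596]
contact_force: [0.5, -0.8, -1.5]
grip_width: 10.1
```

```bash
python3 - <<'E'
from h import *
o=get_obs(); print(o["grip_width"],o["contact_force"])
t=jw(11,31); print(t); plan2([*t,130],JY-np.pi/2)
p=capture("wrist"); save(p,"w17",(150,150,370,280),3)
E
```

```text
10.067612663704171 [ 0.51811807 -0.84373896 -1.47708462]
[605.67236384  27.66847978]
shift [ 0.265  9.182 -2.952] turn 3.749 yaw now -1.0636
```

View pics/w17.png

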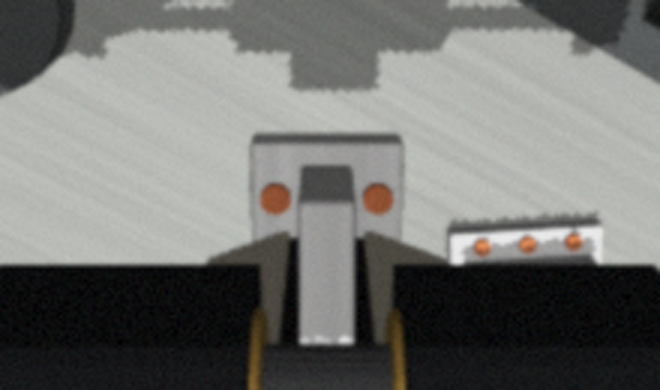

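```bash
python3 - <<'E'
from h import *
plan2([460,30,140],JY-np.pi/2); plan2([545,40,140],JY-np.pi/2)
E
```

```text
shift [-0.171  5.004 -5.326] turn 3.748 yaw now -1.0637
shift [-0.162  7.642 -4.241] turn 3.748 yaw now -1.0637
```

Emit:
send_rows(series="-1 -0.1 1.7 -1.8 1;-1 -0.1 3.3 -3.5 2;-1 -0.1 5 -5.3 3.75;-1 -0.1 6.5 -4.9 3.75;-1 -0.1 8 -4 3.75;-1 0 9.18 -2.95 3.75;-1 0 9.18 -2.95 3.75;-1 0 9.18 -2.95 3.75")

```text
time: 30.15
tool_pos: [601.6, 29.1, 131.4]
tcp_rot: [-1.824, 1.566, 3.068]
contact_force: [-0.7, -0.3, -0.8]
grip_width: 9.5
```

```bash
python3 - <<'E'
from h import *
t=jw(11,31); plan2([*t,29],JY-np.pi/2)
p=capture("wrist"); save(p,"w18",s=1.5)
E
```

```text
shift [3.413 0.14  0.076] turn -0.005 yaw now -1.3912
```

View pics/w18.png

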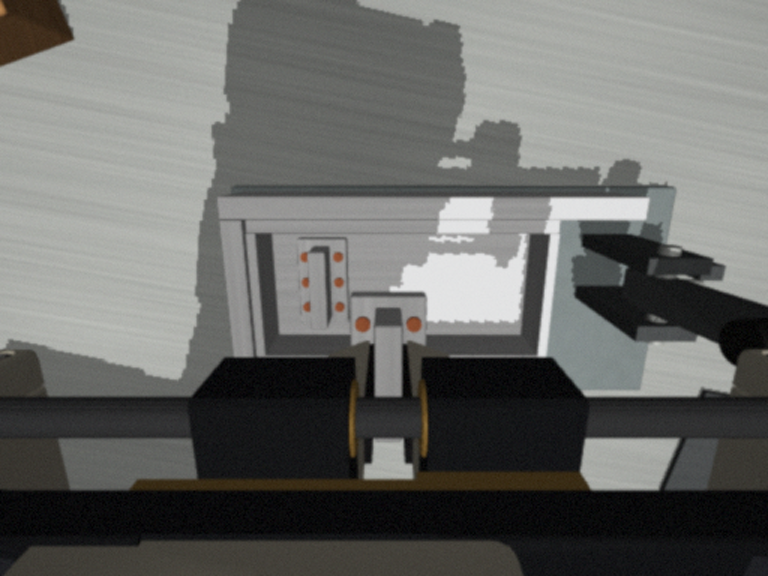

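Emit:
send_rows(series="-1 1 0.08 0.05 0;-1 2 0.08 0.05 0;-1 2.8 0.08 0.05 0;-1 3.1 0.08 0.05 0;-1 3.25 0.08 0.05 0;-1 3.25 0.08 0.05 0")

```text
time: 30.95
tool_pos: [606.2, 28.0, 36.9]
tcp_rot: [1.232, 1.57, -0.159]
contact_force: [0.2, 0.3, -0.6]
grip_width: 9.6
```

Emit:
send_rows(series="-1 0.15 0 0 0;-1 0.27 0 0 0;-1 0.29 0 0 0;-1 0.29 0 0 0")

```text
time: 31.45
tool_pos: [606.3, 28.0, 28.9]
tcp_rot: [1.216, 1.569, -0.175]
contact_force: [-3.4, 0.7, 8.4]
grip_width: 9.9
```

Emit:
send_rows(series="-0.6 -0.02 0 0 0;-0.6 -0.02 0 0 0;-0.6 -0.02 0 0 0;-0.6 -1 0 0 0;-0.6 -3 0 0 0;0 -4.5 0 0 0;0 -4.5 0 0 0")

```text
time: 32.33
tool_pos: [608.2, 27.9, 166.7]
tcp_rot: [1.301, 1.562, -0.089]
contact_force: [0.7, 0.3, -0.5]
grip_width: 33.7
```

```bash
python3 - <<'E'
from h import *
p=capture("wrist"); save(p,"w19",s=1.5)
plan2([500,0,170],JY-.6);plan2([430,-275,180],JY)
E
```

```text
shift [-0.212 -3.665  0.281] turn -11.126 yaw now -1.391
shift [-0.55  -7.6    8.883] turn -18.002 yaw now -1.391
```

View pics/w19.png

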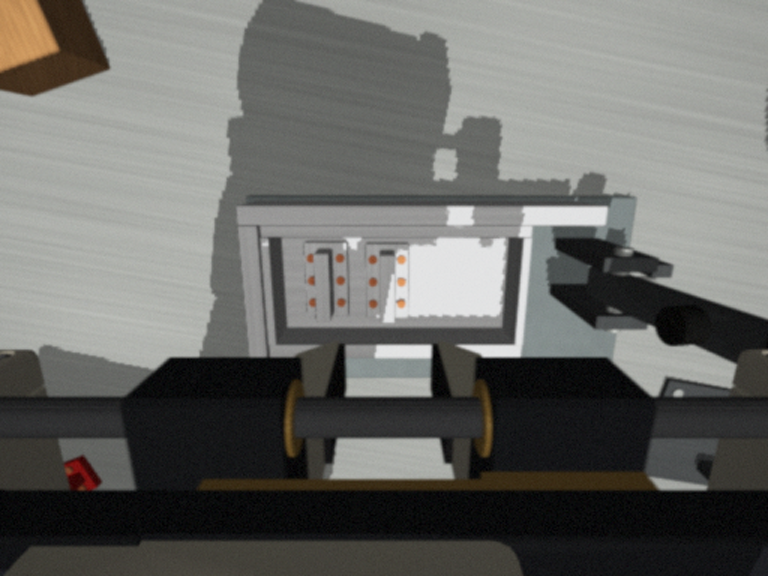

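Two sinks lie flat in the tray, at (326,280) and (387,280), with space to the right. On to the third: back off in −x, then across.

Emit:
send_rows(series="0 0 -2 0 -1;0 0 -4 0.5 -3;0 0 -5.5 2 -5;0 0 -7 4 -7;0 0 -7.6 6 -9;0 0 -7.6 8 -11;0 0 -7.6 8.9 -13;0 0 -7.6 8.9 -15")

```text
time: 33.38
tool_pos: [428.5, -278.9, 160.5]
tcp_rot: [2.846, 1.569, 2.737]
contact_force: [-0.2, 0.2, 0.6]
grip_width: 45.9
```

Emit:
send_rows(series="0 0 0 0 -2;0 0 0 0 -3;0 0 0 0 -3")

```text
time: 33.75
tool_pos: [428.7, -274.9, 160.9]
tcp_rot: [2.302, 1.568, 2.452]
contact_force: [-0.6, -0.3, 0.7]
grip_width: 46.0
```

```bash
python3 - <<'E'
from h import *
print(tool()[0])
p=capture("wrist"); save(p,"w20",s=1.5)
np.savez("w20cal.npz",**{k:np.array(p[k]) for k in("mtx","R","t")})
for s in place_of(p,"sink0"): print(np.round(s["point"]),s["score"],proj(p,s["point"]))
u,v=map(int,proj(p,[394,-275,8])); print(u,v); save(p,"w20c",(u-35,v-35,u+35,v+35),8)
E
```

```text
[ 428.67099596 -274.9393947   160.92766927]
[ 388. -280.   -5.] 0.84 [222.68317292 177.77639842]
226 176
```

View pics/w20.png

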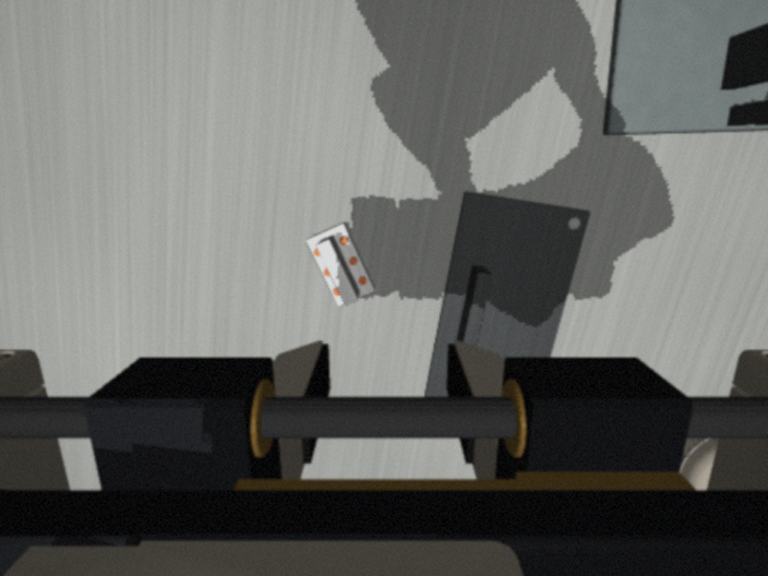

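View pics/w20c.png

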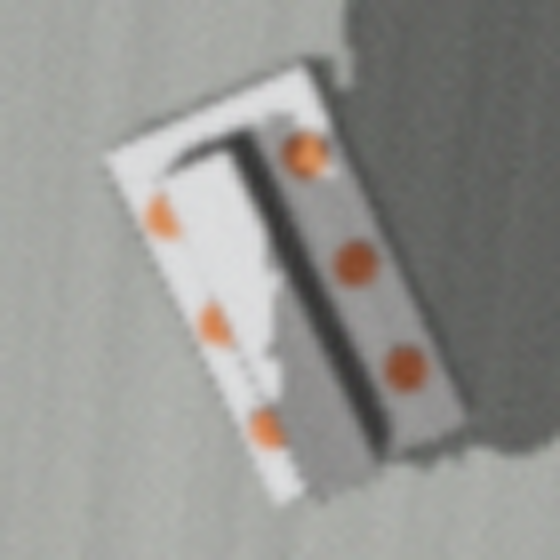

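```bash
python3 - <<'E'
from sink import *
c=dict(np.load("w20cal.npz"))
q,r=sinkfit(c,[np.array(a)/8+(191,141) for a in ((303,65),(465,415),(283,503),(105,155))],(393,-276,-.95)); print(q,r)
plan2([q[0],q[1],13],q[2]+np.pi/2)
E
```

```text
[ 394.56761757 -275.17568756   -0.9926986 ] [ 0.  -0.7  1.4  0.6 -0.3  0.4 -0.6 -0.2]
shift [ 4.952  0.16  -1.128] turn -4.91 yaw now 0.1496
```

Emit:
send_rows(series="0 0 0.16 -1.13 -2;0 1 0.16 -1.13 -4;0 2.5 0.16 -1.13 -4.9;0 3.9 0.16 -1.13 -4.9;0 3.9 0.16 -1.13 -4.9")

```text
time: 34.48
tool_pos: [393.4, -274.2, 43.1]
tcp_rot: [1.804, 1.564, 2.382]
contact_force: [0.9, -0.5, 0.0]
grip_width: 46.2
```

```bash
python3 - <<'E'
from h import *
plan2([394.57,-275.2,13],-.9927+np.pi/2)
p=capture("wrist"); save(p,"w21",(130,130,390,280),3)
E
```

```text
shift [ 1.003 -0.057  0.015] turn -0.003 yaw now 0.5779
```

View pics/w21.png

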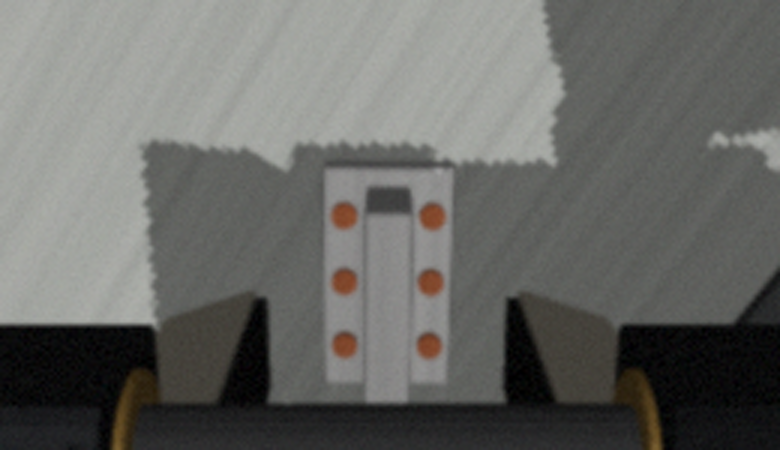

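Centred again at (388,270). I'll lower and grip.

Emit:
send_rows(series="0 0.6 0 0 0;0 0.98 0 0 0;0 0.98 0 0 0;-1 0.98 0 0 0;-1 0.98 0 0 0;-1 0.98 0 0 0;-1 0.98 0 0 0;-1 0.98 0 0 0")

```text
time: 35.52
tool_pos: [395.2, -275.9, 16.3]
tcp_rot: [-1.54, 1.571, -0.961]
contact_force: [0.3, 0.5, 1.7]
grip_width: 10.0
```

Emit:
send_rows(series="-1 0 0 0 0;-1 -2 0 0 0;-1 -4 0 0 0;-1 -4.5 0 0 0;-1 -4.5 0 0 0")

```text
time: 36.15
tool_pos: [395.6, -276.2, 152.1]
tcp_rot: [-1.361, 1.568, -0.782]
contact_force: [0.3, -0.5, -1.8]
grip_width: 9.8
```

```bash
python3 - <<'E'
from h import *
o=get_obs(); print(o["grip_width"],o["contact_force"])
t=jw(11,-24); print(t); plan2([480,-20,150],JY);plan2([560,-10,150],JY); plan2([*t,140],JY)
E
```

```text
9.758312178215872 [ 0.32035542 -0.52757433 -1.8215575 ]
[615.51899038 -26.44292332]
shift [0.059 5.608 7.029] turn 4.572 yaw now 0.579
shift [0.064 4.428 9.444] turn 4.572 yaw now 0.579
shift [ 0.402  2.957 10.692] turn 4.572 yaw now 0.579
```

Emit:
send_rows(series="-1 0 1.6 2;-1 0 3 4 2")

```text
invalid input
```

Emit:
send_rows(series="-1 0 1.6 2 1;-1 0 3.2 4 2;-1 0 4.4 5.7 3.5;-1 0 5.6 7 4.57;-1 0 5 8.3 4.57;-1 0 4.4 9.4 4.57;-1 0.3 3.05 10.6 4.57;-1 0.3 3.05 10.6 4.57")

```text
time: 37.15
tool_pos: [612.3, -25.8, 137.7]
tcp_rot: [2.866, 1.566, 3.046]
contact_force: [0.2, 0.4, -1.3]
grip_width: 9.8
```

```bash
python3 - <<'E'
from h import *
t=jw(11,-21); print(t); plan2([*t,32],JY)
p=capture("wrist"); save(p,"w22",s=1.5)
p=capture("scene"); save(p,"s22",(170,100,300,240),4)
E
```

```text
[614.98190166 -23.49139224]
shift [3.523 0.055 0.119] turn -0.001 yaw now 0.1799
```

View pics/w22.png

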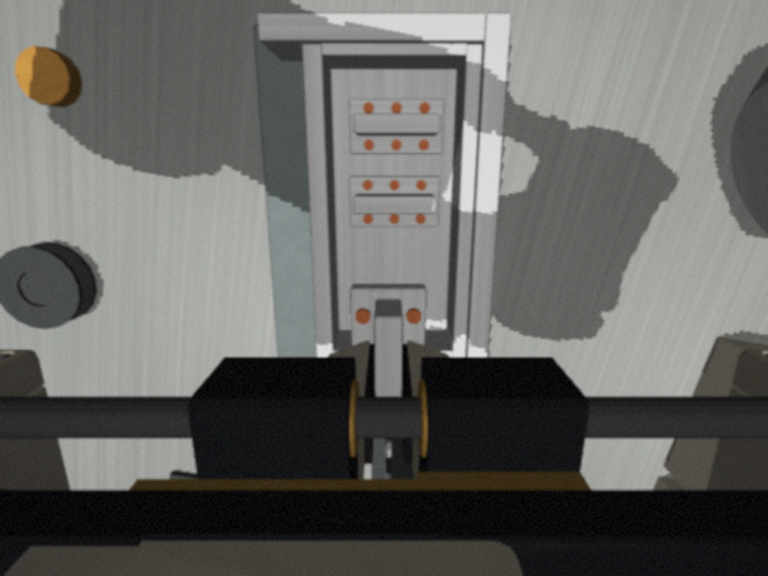

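View pics/s22.png

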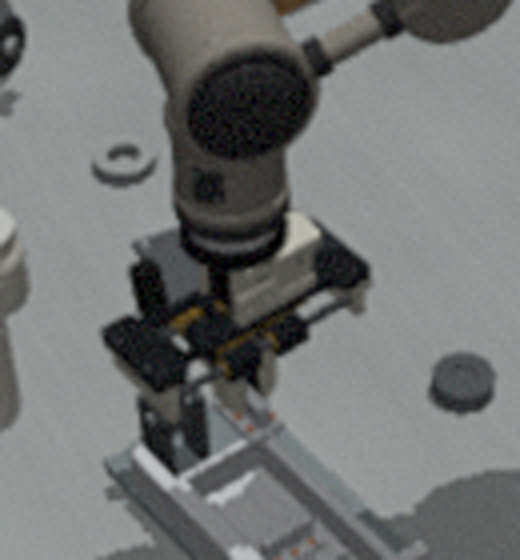

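Emit:
send_rows(series="-1 1 0.03 0.06 0;-1 2 0.03 0.06 0;-1 2.8 0.03 0.06 0;-1 3.2 0.03 0.06 0;-1 3.35 0.03 0.06 0;-1 3.35 0.03 0.06 0")

```text
time: 38.0
tool_pos: [613.0, -24.1, 42.2]
tcp_rot: [-0.453, 1.57, -0.273]
contact_force: [-0.6, 0.3, -0.7]
grip_width: 9.7
```

```bash
python3 - <<'E'
from h import *
print(get_obs()["contact_force"])
t=jw(11,-21); plan2([*t,31.3],JY)
p=capture("wrist"); save(p,"w23",(180,20,360,280),2.3)
E
```

```text
[-0.55291661  0.26165926 -0.68598591]
shift [0.364 0.007 0.069] turn 0.002 yaw now 0.1802
```

View pics/w23.png

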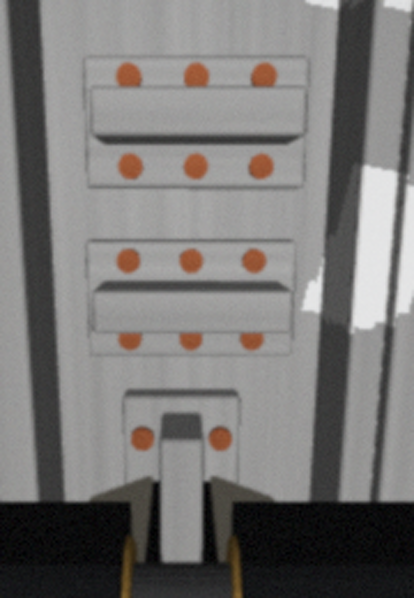

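Emit:
send_rows(series="-1 0.2 0 0 0;-1 0.33 0 0 0;-1 0.37 0 0 0;-1 0.37 0 0 0")

```text
time: 38.55
tool_pos: [612.9, -24.0, 31.3]
tcp_rot: [-0.775, 1.57, -0.595]
contact_force: [-2.1, -0.4, 6.3]
grip_width: 9.7
```

Emit:
send_rows(series="-0.6 -0.02 0 0 0;-0.6 -0.02 0 0 0;-0.6 -0.02 0 0 0;-0.6 -1 0 0 0;-0.6 -3 0 0 0;0 -4.5 0 0 0;0 -4.5 0 0 0")

```text
time: 39.42
tool_pos: [615.1, -24.3, 169.8]
tcp_rot: [-0.351, 1.562, -0.17]
contact_force: [0.7, 1.1, -0.4]
grip_width: 33.9
```

```bash
python3 - <<'E'
from h import *
p=capture("wrist"); save(p,"w24",s=1.5)
plan2([520,20,170],JY)
E
```

```text
shift [-0.109  2.006 -2.806] turn 0.003 yaw now 0.1803
```

View pics/w24.png

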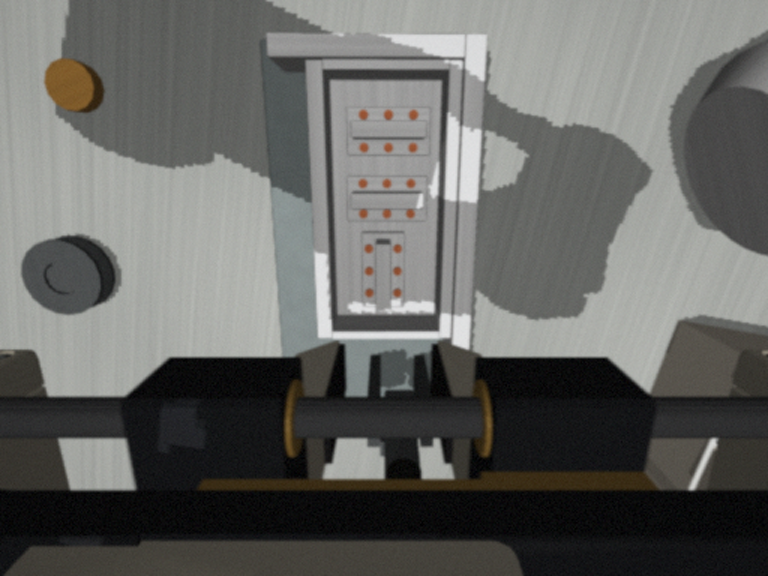

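All three sinks lie flat and apart in the tray, at (388,131), (388,198) and (383,270). Cover next.

```bash
python3 - <<'E'
from h import *
plan2([470,0,170],0.0);plan2([450,-200,170],0.0);plan2([500,-360,170],0.0)
E
```

```text
shift [-0.115  1.649 -4.565] turn 2.066 yaw now 0.1803
shift [-0.113 -4.79  -6.416] turn 2.066 yaw now 0.1803
shift [ -0.103 -10.335  -5.733] turn 2.066 yaw now 0.1803
```

Emit:
send_rows(series="0 0 0.8 -2 1;0 0 1.2 -4 2;0 0 0 -5 2.07;0 0 -2 -5.8 2.07;0 0 -4 -6.4 2.07;0 0 -6 -6.4 2.07;0 0 -8 -6.1 2.07;0 0 -10 -5.8 2.07")

```text
time: 40.48
tool_pos: [495.0, -351.9, 163.5]
tcp_rot: [2.352, 1.568, 2.351]
contact_force: [0.7, 0.5, 0.6]
grip_width: 46.4
```

Emit:
send_rows(series="0 0 -0.3 0 0;0 0 -0.3 0 0;0 0 -0.3 0 0")

```text
time: 40.85
tool_pos: [495.1, -357.7, 165.0]
tcp_rot: [2.281, 1.569, 2.282]
contact_force: [-0.5, -0.2, -0.3]
grip_width: 46.0
```

```bash
python3 - <<'E'
from h import *
print(tool()[0])
p=capture("wrist"); save(p,"w25",(190,40,390,240),3.9)
np.savez("w25cal.npz",**{k:np.array(p[k]) for k in("mtx","R","t")})
E
```

```text
[ 495.0533522  -357.65323509  164.98184441]
```

View pics/w25.png

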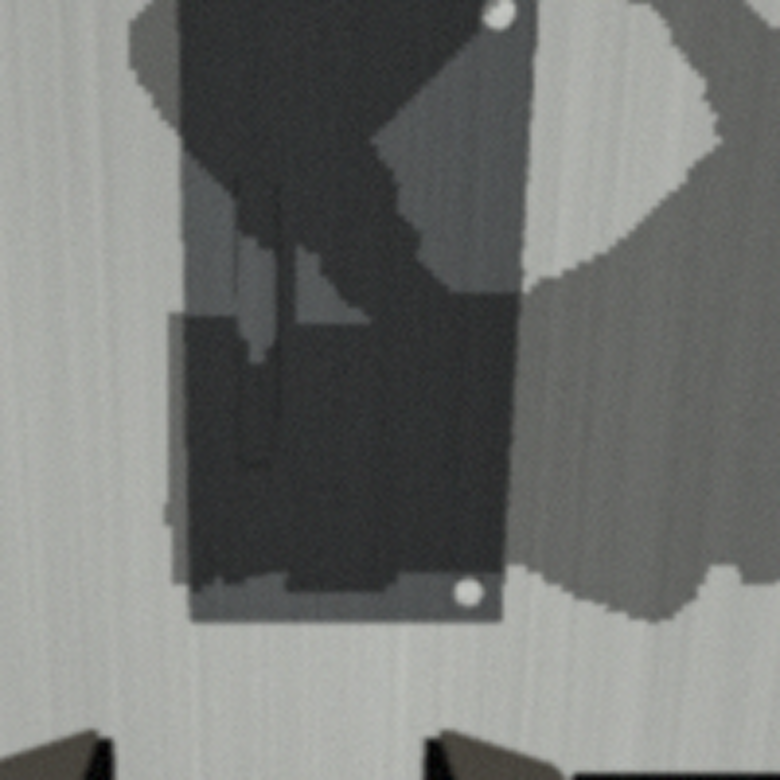

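```bash
python3 - <<'E'
from fit import *
c=dict(np.load("w25cal.npz")); f=lambda a:np.array(a)/3.9+(190,40)
q,r=fit(c,[(f((190,622)),(-45,-85,5)),(f((501,622)),(45,-85,5))],[(f((179,20)),(-45,85,5),(-45,-85,5)),(f((537,20)),(45,85,5),(45,-85,5)),(f((255,466)),(-30,-35,29),(-20,-35,29)),(f((237,400)),(-30,-35,29),(-30,35,29)),(f((279,400)),(-20,-35,29),(-20,35,29))],x0=(516,-295,0))
print(q,r)
cc,s=np.cos(q[2]),np.sin(q[2]); g=[q[0]-25*cc,q[1]-25*s]; print(g); plan2([*g,11],q[2])
E
```

```text
[ 5.17850984e+02 -2.95606067e+02 -1.81758364e-05] [ 0.   0.2 -0.   0.2 -0.1  0.   0.4 -0.4  0.3]
[np.float64(492.8509842808326), np.float64(-295.60561288522314)]
shift [ 5.149  2.067 -0.076] turn 0.011 yaw now 0.0009
```

Emit:
send_rows(series="0 0 1.5 -0.08 0;0 1 2.07 -0.08 0;0 2.5 2.07 -0.08 0;0 4.2 2.07 -0.08 0;0 4.9 2.07 -0.08 0;0 5.15 2.07 -0.08 0;0 5.15 2.07 -0.08 0")

```text
time: 41.78
tool_pos: [493.4, -296.9, 11.6]
tcp_rot: [-0.681, 1.57, -0.681]
contact_force: [0.5, 0.0, 0.6]
grip_width: 45.5
```

Emit:
send_rows(series="-1 0 0 0 0;-1 0 0 0 0;-1 0 0 0 0;-1 0 0 0 0;-1 0 0 0 0;-1 0 0 0 0")

```text
time: 42.52
tool_pos: [492.9, -297.4, 11.2]
tcp_rot: [-2.645, 1.571, -2.646]
contact_force: [-2.3, 0.4, 3.3]
grip_width: 9.8
```

```bash
python3 - <<'E'
from h import *
print(tool()[0], get_obs()["grip_width"])
p=capture("wrist"); save(p,"w26",s=1.5)
E
```

```text
[ 492.90307035 -297.35720046   11.23100807] 9.820783311373184
```

View pics/w26.png

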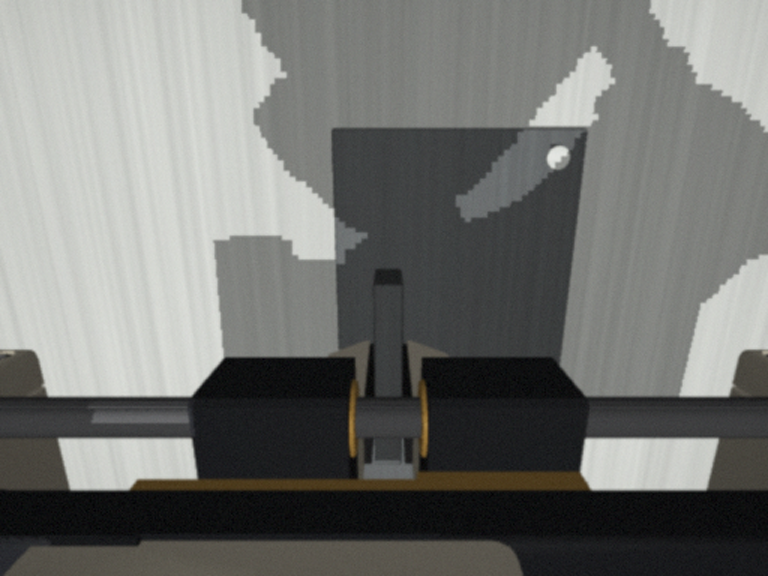

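```bash
python3 - <<'E'
from h import *
plan2([440,-150,150],0.1);plan2([455,10,150],JY); t=jw(-22,16); print(t); plan2([*t,140],JY)
E
```

```text
shift [-4.626  4.909 -1.766] turn -1.151 yaw now -0.0004
shift [-4.626 10.243 -1.269] turn -2.068 yaw now -0.0004
[575.89096558   7.00284847]
shift [-4.294 10.145  2.761] turn -2.068 yaw now -0.0004
```

Emit:
send_rows(series="-1 -0.3 0 0 0;-1 -1.5 0 0 0;-1 -3.3 0 0 0;-1 -4.6 0.8 -0.6 0;-1 -4.6 2.5 -1.2 -0.5;-1 -4.6 4 -1.8 -1;-1 -4.6 6 -1.6 -1.5;-1 -4.6 8 -1.4 -2.07")

```text
time: 43.58
tool_pos: [451.0, -55.6, 149.3]
tcp_rot: [-0.163, 1.57, 0.018]
contact_force: [1.5, 0.6, -2.7]
grip_width: 10.1
```

```bash
python3 - <<'E'
from h import *
print(tool()[0], get_obs()["grip_width"])
plan2([455,10,150],JY); t=jw(-22,16); plan2([*t,140],JY)
E
```

```text
[450.96056006 -55.62753875 149.34833794] 10.089817290256535
shift [-0.022  2.128  0.525] turn 0.007 yaw now 0.1806
shift [0.315 1.306 4.471] turn 0.007 yaw now 0.1806
```

Emit:
send_rows(series="-1 0 1.2 0.3 0;-1 0 2 1 0;-1 0.1 1.7 2.5 0;-1 0.2 1.4 3.8 0;-1 0.3 1.31 4.4 0;-1 0.3 1.31 4.4 0;-1 0.3 1.31 4.4 0")

```text
time: 44.45
tool_pos: [573.0, 5.2, 139.8]
tcp_rot: [2.89, 1.569, 3.071]
contact_force: [0.1, -0.7, -3.1]
grip_width: 10.0
```

```bash
python3 - <<'E'
from h import *
print(tool()[0], get_obs()["grip_width"])
t=jw(-21,17); plan2([*t,68],JY)
p=capture("wrist"); save(p,"w27",s=1.5)
p=capture("scene"); save(p,"s27",(170,100,310,260),4)
E
```

```text
[572.96814895   5.21768795 139.80980198] 9.982024262993964
shift [2.393 0.074 0.143] turn 0.004 yaw now 0.1804
```

View pics/w27.png

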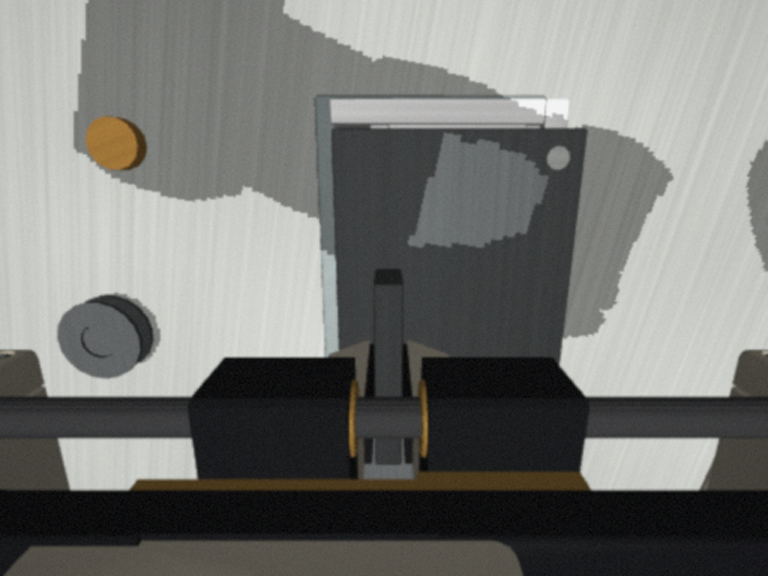

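View pics/s27.png

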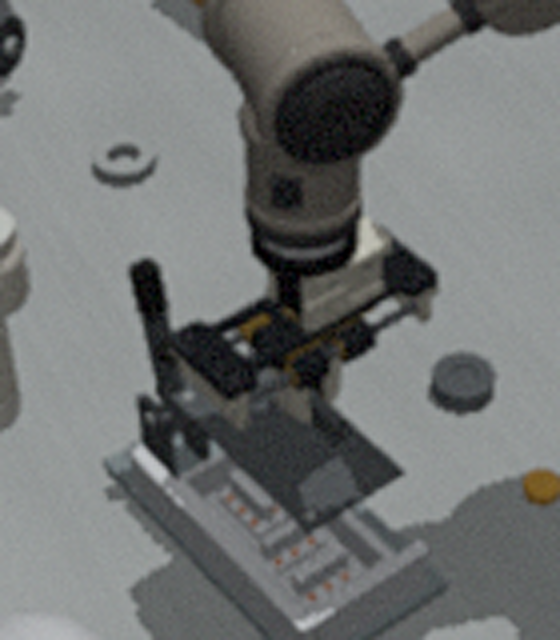

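Emit:
send_rows(series="-1 0.8 0.03 0.05 0;-1 1.6 0.03 0.05 0;-1 2.2 0.03 0.05 0;-1 2.39 0.03 0.05 0;-1 2.39 0.03 0.05 0")

```text
time: 45.18
tool_pos: [575.2, 6.2, 68.7]
tcp_rot: [-0.664, 1.571, -0.484]
contact_force: [0.3, 0.2, -2.9]
grip_width: 9.8
```

```bash
python3 - <<'E'
from h import *
print(tool()[0], get_obs()["contact_force"])
t=jw(-21,17); plan2([*t,61.2],JY)
p=capture("wrist"); save(p,"w28",(200,30,450,240),3)
E
```

```text
[575.20600439   6.19521462  68.66339563] [ 0.26331865  0.20121023 -2.93667191]
shift [0.249 0.056 0.061] turn 0.002 yaw now 0.1801
```

View pics/w28.png

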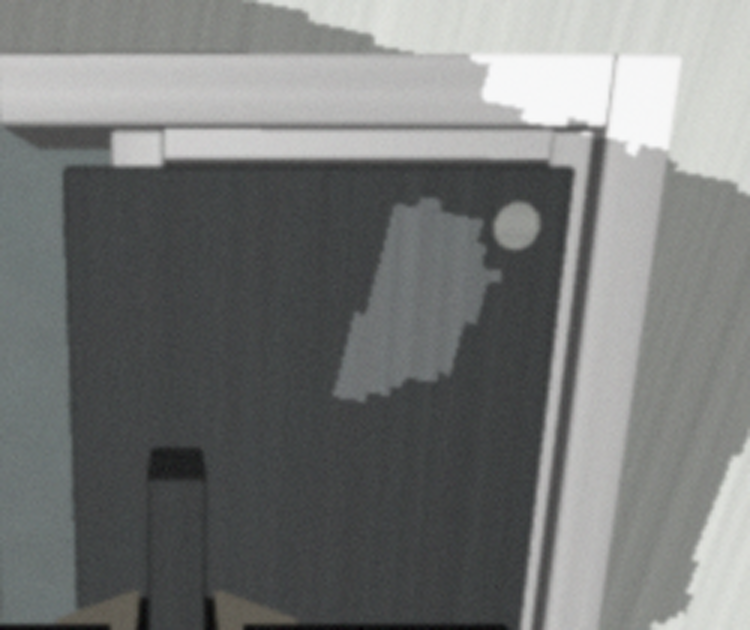

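Emit:
send_rows(series="-1 0.12 0 0 0;-1 0.22 0 0 0;-1 0.25 0 0 0;-1 0.25 0 0 0")

```text
time: 45.72
tool_pos: [575.3, 6.2, 61.3]
tcp_rot: [-0.737, 1.571, -0.557]
contact_force: [-2.3, 0.9, 1.9]
grip_width: 9.8
```

Emit:
send_rows(series="-1 0.01 0 0.1 0;-1 0.01 0 0.15 0;-1 0.01 0 0.15 0")

```text
time: 46.1
tool_pos: [579.2, 6.9, 61.2]
tcp_rot: [-2.962, 1.57, -2.782]
contact_force: [-5.7, -0.7, 7.0]
grip_width: 9.9
```

Emit:
send_rows(series="-1 -0.02 0 0.05 0;-1 -0.02 0 0.09 0;-1 -0.02 0 0.09 0")

```text
time: 46.48
tool_pos: [582.4, 7.5, 61.3]
tcp_rot: [-2.51, 1.571, -2.33]
contact_force: [-3.4, 0.6, 3.3]
grip_width: 9.8
```

Emit:
send_rows(series="-1 0 0 0.03 0;-1 0 0 0.06 0;-1 0 0 0.06 0")

```text
time: 46.85
tool_pos: [582.5, 7.6, 61.2]
tcp_rot: [3.091, 1.567, -3.012]
contact_force: [-8.9, -1.9, 7.4]
grip_width: 9.7
```

Emit:
send_rows(series="-1 -0.01 0 -0.05 0;-1 -0.01 0.1 -0.05 0;-1 -0.01 0.18 -0.05 0;-1 -0.01 0.18 -0.05 0")

```text
time: 47.35
tool_pos: [581.7, 12.3, 61.3]
tcp_rot: [-1.834, 1.57, -1.654]
contact_force: [-2.3, -3.9, 1.1]
grip_width: 10.0
```

Emit:
send_rows(series="-1 0 0.03 0.02 0;-1 0 0.06 0.02 0;-1 0 0.06 0.02 0")

```text
time: 47.72
tool_pos: [581.6, 13.3, 61.2]
tcp_rot: [-2.248, 1.568, -2.067]
contact_force: [-4.8, -8.0, 2.6]
grip_width: 9.9
```

Emit:
send_rows(series="-1 0 0.03 0.02 0;-1 0 0.06 0.02 0;-1 0 0.06 0.02 0")

```text
time: 48.1
tool_pos: [581.3, 14.6, 61.3]
tcp_rot: [-2.394, 1.567, -2.213]
contact_force: [-7.3, -11.3, 2.8]
grip_width: 9.8
```

```bash
python3 - <<'E'
from h import *
print(tool()[0], get_obs()["contact_force"], jw(-15,23.2))
p=capture("wrist"); save(p,"w29",(200,30,450,240),3)
E
```

```text
[581.34850909  14.581133    61.25494179] [ -7.32558672 -11.31519777   2.81330896] [581.4888585   15.33973007]
```

View pics/w29.png

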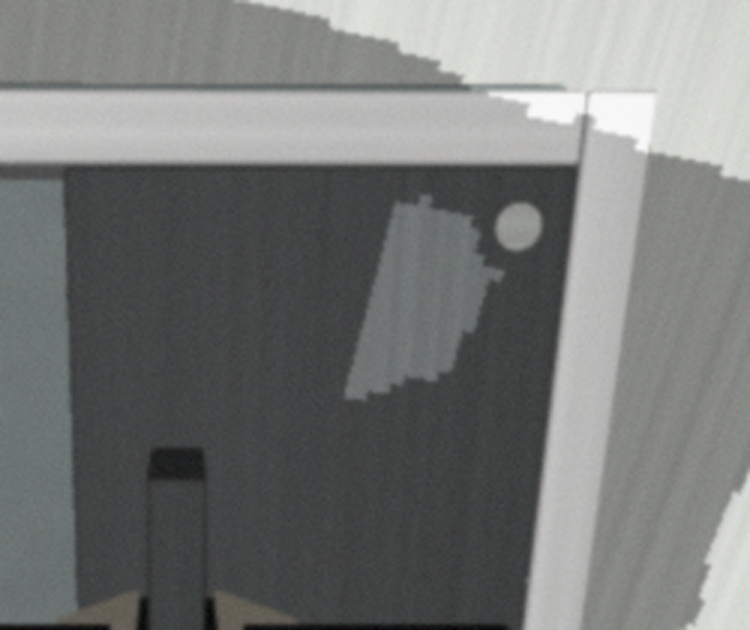

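Emit:
send_rows(series="-1 -0.01 0.03 0 0;-1 -0.01 0.05 0 0;-1 -0.01 0.05 0 0")

```text
time: 48.52
tool_pos: [581.3, 14.9, 61.3]
tcp_rot: [-2.151, 1.566, -1.971]
contact_force: [-5.6, -15.7, 0.5]
grip_width: 9.3
```

Emit:
send_rows(series="-1 0 0.03 0 0;-1 0 0.05 0 0;-1 0 0.05 0 0")

```text
time: 48.9
tool_pos: [581.3, 14.9, 61.4]
tcp_rot: [-1.972, 1.564, -1.792]
contact_force: [-6.1, -20.0, 1.2]
grip_width: 9.9
```

Emit:
send_rows(series="-1 0 -0.06 0 0;-0.5 0 -0.1 -0.02 0;-0.5 0 -0.1 -0.02 0;-0.5 0 -0.1 -0.02 0;-0.5 0 -0.1 -0.02 0")

```text
time: 49.52
tool_pos: [581.9, 16.9, 61.7]
tcp_rot: [-0.111, 1.57, 0.07]
contact_force: [-0.4, -0.2, -0.5]
grip_width: 22.9
```

Emit:
send_rows(series="-0.5 -0.5 0 0 0;-0.5 -2 0 0 0;-0.5 -4 0 0 0;-0.5 -4 0 0 0")

```text
time: 50.02
tool_pos: [584.6, 16.4, 188.2]
tcp_rot: [-0.285, 1.559, -0.104]
contact_force: [0.7, 0.1, 0.3]
grip_width: 22.6
```

```bash
python3 - <<'E'
from h import *
print(tool()[0], get_obs()["contact_force"])
p=capture("wrist"); save(p,"w30",s=1.5)
p=capture("scene"); save(p,"s30",(170,100,310,260),4)
E
```

```text
[584.6313262   16.41679219 188.18799288] [0.72376086 0.08484358 0.32483763]
```

View pics/w30.png

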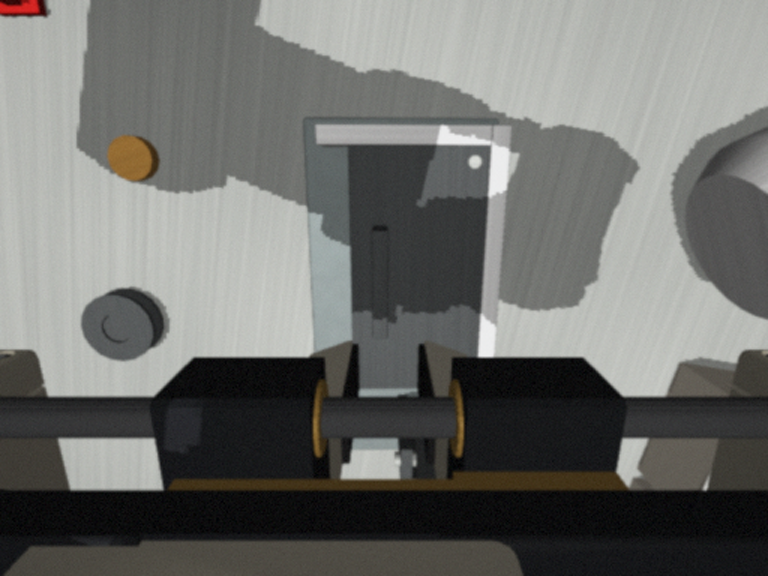

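View pics/s30.png

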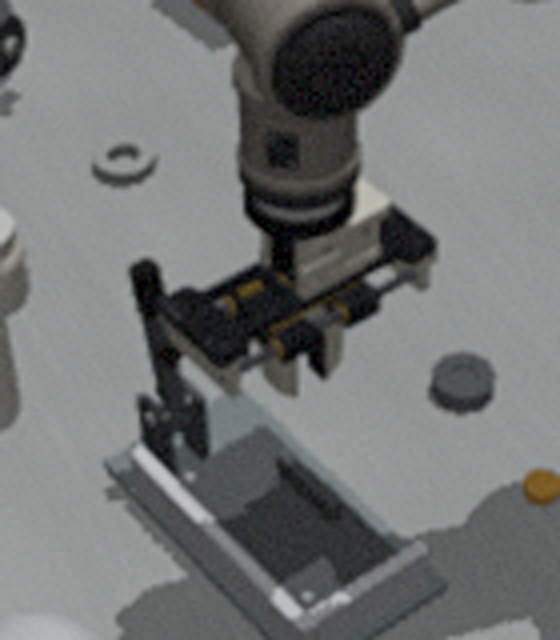

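Cover sits square against both fences. For the clamp I'll close the fingers, rise over it and come down on its right side.

```bash
python3 - <<'E'
from h import *
t=jw(20,-170); print(t); plan2([584,16,310],JY); plan2([*t,310],JY); plan2([*t,185],JY)
p=capture("top")
for c in ("top","scene"):
    p=capture(c); print([(np.round(r["point"]),r["score"]) for r in place_of(p,"clamp_tip")])
E
```

```text
[ 650.51190134 -168.47283631]
shift [-4.232 -0.036  0.076] turn 0.004 yaw now 0.1804
shift [-4.225 -6.483  1.154] turn 0.004 yaw now 0.1804
shift [-0.058 -6.48   1.145] turn 0.004 yaw now 0.1804
[(array([ 645., -135.,  191.]), 0.47), (array([ 519., -491.,   -0.]), 0.37)]
[(array([ 647., -132.,  194.]), 0.62)]
```

Emit:
send_rows(series="-1 -2 0 0 0;-1 -4 0 0.1 0;-1 -4.2 -1 0.4 0;-1 -4.2 -3 0.7 0;-1 -4.2 -5 1 0;-1 -4.2 -6.48 1.15 0;-1 -4.2 -6.48 1.15 0;-1 -4.2 -6.48 1.15 0")

```text
time: 51.38
tool_pos: [650.3, -168.0, 306.8]
tcp_rot: [2.36, 1.569, 2.54]
contact_force: [-0.1, -0.3, 0.4]
grip_width: 0.8
```

```bash
python3 - <<'E'
from h import *
print(tool()[0], get_obs()["contact_force"])
t=jw(20,-170); plan2([*t,185],JY)
p=capture("scene"); save(p,"s31",(130,50,310,230),3.3)
E
```

```text
[ 650.25930301 -167.96741346  306.78716632] [-0.05627272 -0.29103113  0.41469278]
shift [ 4.06  -0.023  0.011] turn 0.002 yaw now 0.1802
```

View pics/s31.png

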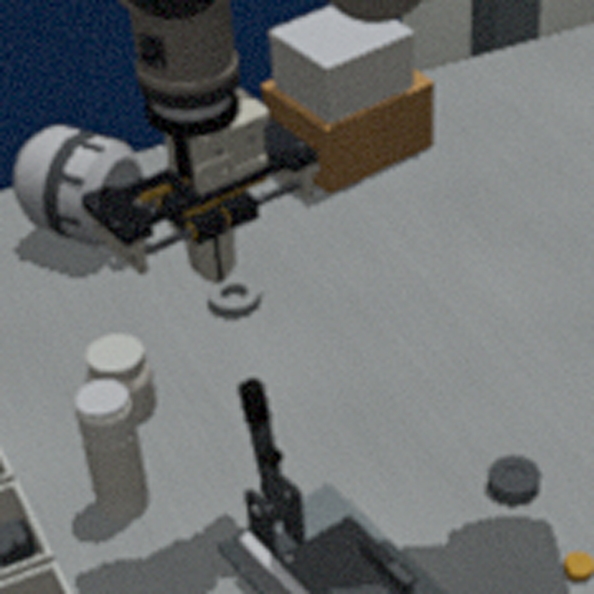

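Emit:
send_rows(series="-1 1.5 0 0 0;-1 3 0 0 0;-1 4 0 0 0;-1 4.06 0 0 0;-1 4.06 0 0 0")

```text
time: 52.05
tool_pos: [651.2, -167.8, 187.7]
tcp_rot: [-0.549, 1.568, -0.367]
contact_force: [-0.1, 0.2, -0.1]
grip_width: 0.6
```

```bash
python3 - <<'E'
from h import *
print(tool()[0], get_obs()["contact_force"])
p=capture("wrist"); save(p,"w32",s=1.5)
E
```

```text
[ 651.15109987 -167.81001586  187.7284402 ] [-0.07886132  0.21254703 -0.0745267 ]
```

View pics/w32.png

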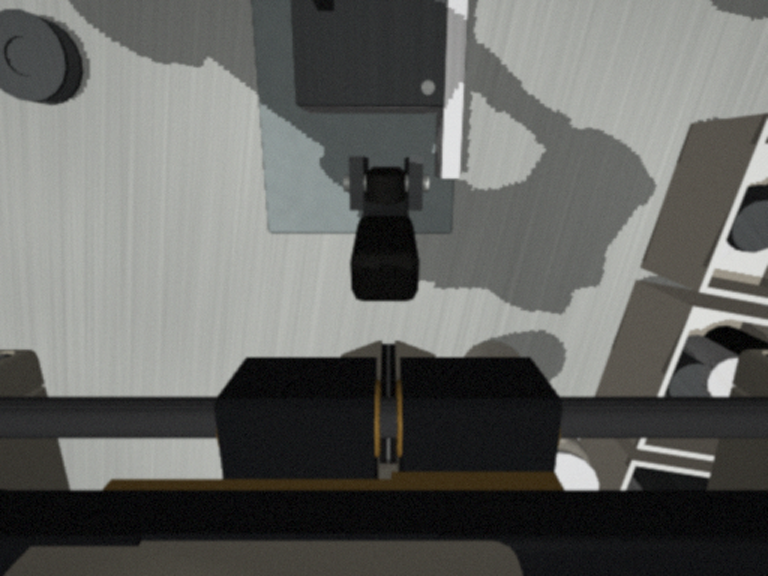

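Emit:
send_rows(series="-1 0 0.5 0 0;-1 0 0.85 0 0;-1 0 1.2 0 0;-1 -0.05 1.6 0 0;-1 -0.1 1.9 0 0;-1 -0.15 2.2 0 0;-1 -0.15 2.2 0 0")

```text
time: 52.98
tool_pos: [638.4, -103.0, 190.5]
tcp_rot: [-2.984, 1.57, -2.803]
contact_force: [-0.3, -2.6, -0.3]
grip_width: 0.4
```

```bash
python3 - <<'E'
from h import *
p,M=tool(); d=p[:2]-JIG; c,s=np.cos(JY),np.sin(JY); print("jig",c*d[0]+s*d[1],-s*d[0]+c*d[1],p[2],get_obs()["contact_force"])
q=capture("scene"); save(q,"s33",(150,90,290,220),4)
E
```

```text
jig 19.801149873189534 -103.46497275187537 190.49288180449176 [-0.27802891 -2.61955663 -0.25692053]
```

View pics/s33.png

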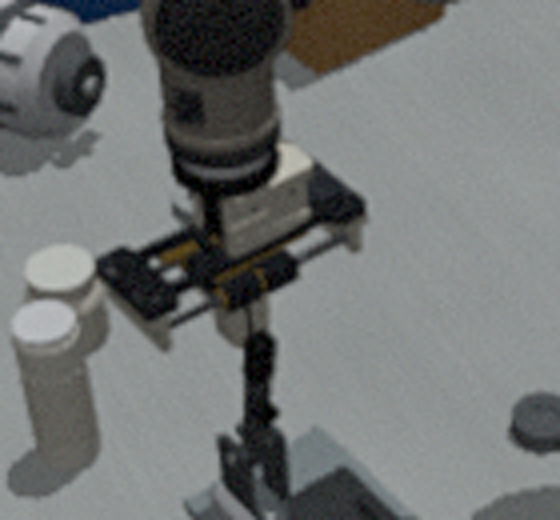

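Emit:
send_rows(series="-1 0 0.35 0 0;-1 0.03 0.7 0 0;-1 0.12 1.05 0 0;-1 0.28 1.38 0 0;-1 0.5 1.75 0 0;-1 0.7 2.05 0 0;-1 0.88 2.28 0 0;-1 0.88 2.28 0 0")

```text
time: 54.02
tool_pos: [626.2, -35.3, 163.4]
tcp_rot: [2.127, 1.57, 2.308]
contact_force: [0.6, -2.0, 2.5]
grip_width: 0.6
```

```bash
python3 - <<'E'
from h import *
p,M=tool(); d=p[:2]-JIG; c,s=np.cos(JY),np.sin(JY); print("jig",c*d[0]+s*d[1],-s*d[0]+c*d[1],p[2],get_obs()["contact_force"])
q=capture("scene"); save(q,"s34",(150,90,290,220),4)
E
```

```text
jig 19.900206447480237 -34.61370789694346 163.4139320446319 [ 0.56457422 -2.00727174  2.50600331]
```

View pics/s34.png

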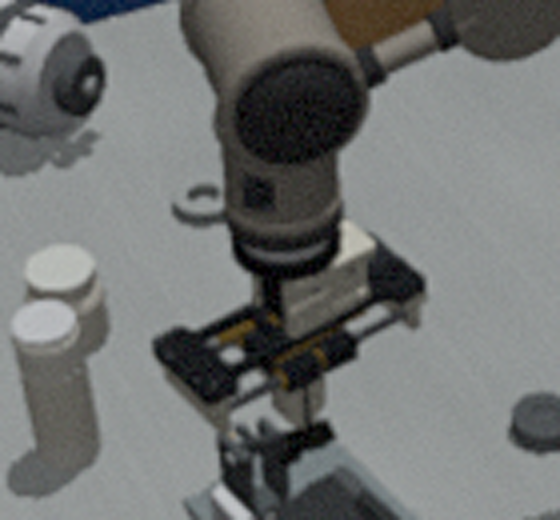

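Emit:
send_rows(series="-1 0.25 0.25 0 0;-1 0.5 0.5 0 0;-1 0.85 0.73 0 0;-1 1.3 0.95 0 0;-1 1.7 1.1 0 0;-1 2 1.2 0 0;-1 2.3 1.27 0 0;-1 2.3 1.27 0 0")

```text
time: 55.08
tool_pos: [619.1, 1.3, 94.2]
tcp_rot: [2.922, 1.569, 3.102]
contact_force: [0.3, -0.6, 0.2]
grip_width: 0.6
```

```bash
python3 - <<'E'
from h import *
p,M=tool(); d=p[:2]-JIG; c,s=np.cos(JY),np.sin(JY); print("jig",c*d[0]+s*d[1],-s*d[0]+c*d[1],p[2],get_obs()["contact_force"])
q=capture("scene"); save(q,"s35",(150,90,290,220),4)
E
```

```text
jig 19.513737975234843 2.6109116713287315 94.19839358122454 [ 0.26159604 -0.61969651  0.20877982]
```

View pics/s35.png

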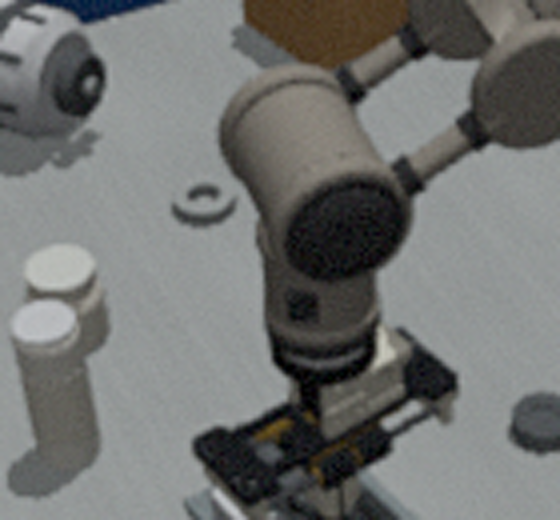

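No force at z=94, so the bar has already dropped away. I'll press lightly to confirm it is shut.

Emit:
send_rows(series="-1 0.15 0.1 0 0;-1 0.28 0.15 0 0;-1 0.36 0.2 0 0;-1 0.38 0.2 0 0;-1 0.38 0.2 0 0")

```text
time: 55.75
tool_pos: [618.4, 6.9, 84.3]
tcp_rot: [-1.12, 1.57, -0.939]
contact_force: [-2.2, -0.9, 5.4]
grip_width: 0.7
```

Emit:
send_rows(series="-1 -1 0 0 0;-1 -3 0 0 0;-1 -4.5 0 0 0;-1 -4.5 1 -2 0;-1 -4.5 2 -4 0;-1 -4.5 2 -6 0;-1 -4.5 2 -6 0")

```text
time: 56.62
tool_pos: [426.4, 34.3, 218.3]
tcp_rot: [2.933, 1.568, 3.114]
contact_force: [1.1, -0.6, 0.0]
grip_width: 0.2
```

```bash
python3 - <<'E'
from h import *
print(tool()[0], get_obs()["contact_force"])
p=capture("wrist"); save(p,"w36",s=1.5)
p=capture("scene"); save(p,"s36",(170,100,350,290),3.1)
for c in ("scene","top"):
    p=capture(c); print([(np.round(r["point"]),r["score"]) for r in place_of(p,"clamp_tip")],jw(20,15))
    if c=="top": save(p,"t36",s=1.5)
E
```

```text
[426.3999327   34.25970043 218.34173274] [ 1.13265007 -0.59699958  0.00580646]
[(array([620.,  18.,  86.]), 0.77), (array([598.,  -6.,   1.]), 0.52)] [617.39143025  13.53824686]
[] [617.39143025  13.53824686]
```

View pics/w36.png

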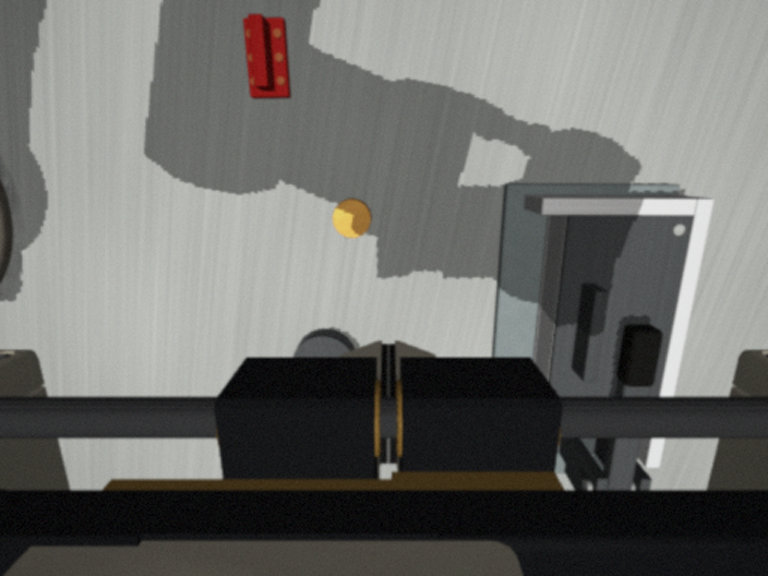

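View pics/s36.png

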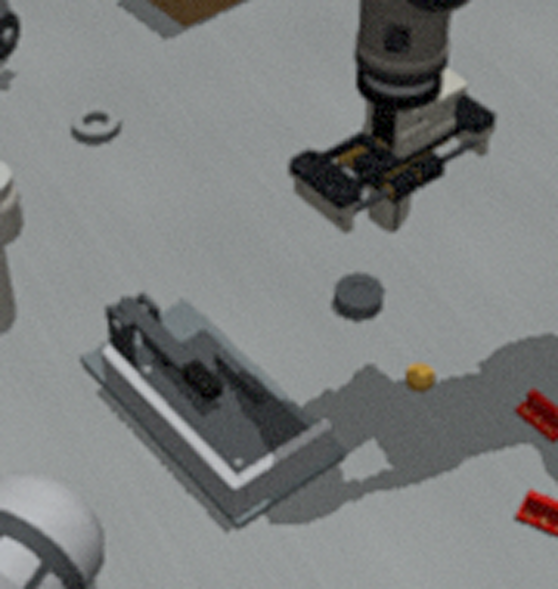

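View pics/t36.png

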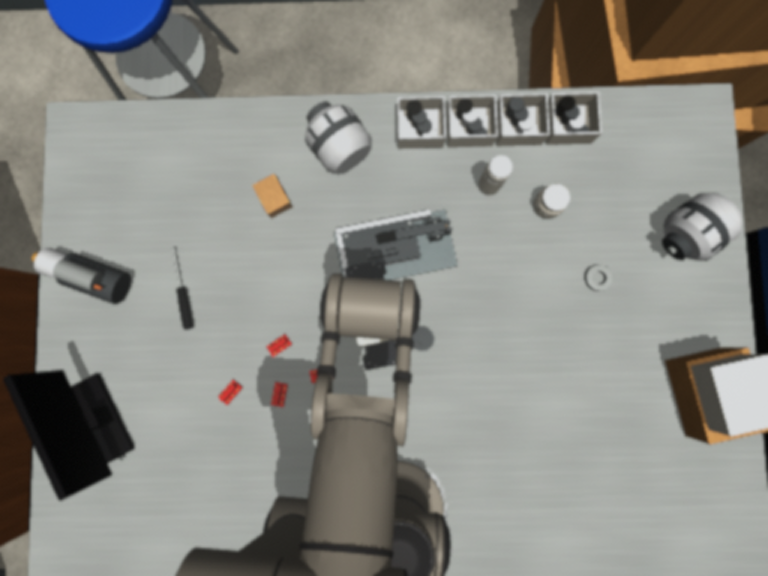

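The clamp is shut, with its tip measured at z=86. The cover is flush in the corner, no white sink is left on the counter, and the other goods are where they were. Handing in.

```bash
python3 - <<'E'
from h import *
print(close_job())
E
```

```text
the job is handed in; nothing more can be done
None
```

The kit is made up in the jig and handed in at about 57 s of the 210 s allowed; no verdict was reported.

- **Tray:** I set it on the jig and pushed it home against both fences, with about 20 N on the left fence and 13 N on the far one. It looked square afterwards.
- **Heat sinks:** I found three white ones and no fourth; the four red look-alikes stayed put. All three lie flat in the tray, fin up and clear of each other. None seemed to have been knocked aside when I looked again before each grasp.
- **Cover:** It went on rib up and to the front, and I slid it until both fences stopped it. The picture shows it flush on both sides.
- **Clamp:** I pushed it over until it snapped shut. A light press met it at z = 84 mm, the height expected when shut, and the last scene picture put the tip at z = 86 mm.
- **Other goods:** The last overhead picture shows them where they were.

**Checks that failed or disagreed:**
- The detector found no clamp tip in the last overhead picture.
- My camera estimate of the jig and the contact positions differed by 1–2 mm, so I took the final tray and cover positions from contact force.
- I never pushed the tray from its right end; that side was only set while I held the tray by its front wall.
- One move call was refused for a mistyped row and had no effect.

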